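# Tighten a compression nut: finger-tight and a quarter turn more

## Robot

A 6-joint arm with a two-finger parallel gripper is mounted at the origin on a cart in front of the work surface, level with it; the furniture and walls round the work are solid. World frame = base frame: x ahead of the robot, y to its left, z up, the work surface at z = 0. Lengths are in m, angles in rad, forces in N, time in s.
With the tool pointing down it reaches from about 0.35 to 0.975 m from the base axis. Payload 4.9 kg.
Tool frame: the origin (TCP) lies at the very end of the fingers, on their centre line; the grasp point (between the pads) lies 19 mm behind it (ctrl.grip_point_offset is the distance from the TCP to the grasp point, in m); z points along the fingers, y is the line along which they close (so a half turn about z gives the same grasp; the last joint's range is limited). The gripper opens to 85 mm and grips with 20 to 120 N. Pads are 22 mm wide; open, the fingers measure 114 mm over their backs; the gripper's body (76 mm by 85 mm) begins 54 mm behind the grasp point. The pads swing forward as they close: fully open they stand 13 mm farther back than shut.
Start: joints at [-1.291, 0.053, 1.613, -0, 1.476, -0.119], TCP at [0.243, -0.576, 0.231] pointing down, gripper open.
Joint ranges: [-3.01, 3.01], [-1.01, 2.22], [0.06, 2.58], [-1.02, 4.17], [0.09, 2.62], [-3.14, 3.14]. Speed limits (rad/s): [2.57, 2.57, 3.14, 3.14, 3.14, 3.14].

## Interface

Orientations are given as a rotation vector (axis times angle).
In Python, from station import ctrl gives the robot as it stands.
- The arm moves only by the tool send_rows, never from a script. Its argument "rows" is a list of rows, each a list of 3 entries, a list of its own where there are three numbers: the finger opening in cm, from 0 to 8.54, then the shift along the tool's x, y, z in cm, then the turn about the tool's z in degrees. A call has 1 to 10 rows; each row shifts and turns the commanded pose from where the row before left it, along the tool's axes as they then stand; what a row does not reach is not made up. A row lasts 1/8 s, in which the tool goes at most 62.5 mm and 10.7 degrees, less where a joint would pass 70% of its speed; a pose out of reach is approached as far as the arm can. A call with a gripper value outside its range is refused whole. The fingers move at their own pace and stop on an object; "newtons" is the grip in N (left out, the last holds). Time passes only in rows, so rows that do not move let the fingers close. It gives the time, the measured TCP pose, the force, the opening and the grip force at its end, in the units of the state.
- ctrl.get_obs(): the state, without advancing time (a new reading comes with each control period).
- ctrl.get_image(name): name is "side" or "top"; returns a dict with "frame" (384x512x3 uint8, red, green, blue), "range_z" (384x512 float32, m along the optical axis (not along the pixel's ray), 0 where there is no reading), "fx", "fy", "cx", "cy" (pixels), "cam_to_world" (4x4, takes a point from camera to world coordinates). Camera axes: x right, y down, z forward; pixel columns grow to the right and rows downward; lengths in m; the calibration is good to about 2 mm. A picture is of the moment at which its call begins.
- ctrl.finish_job(): hands the job in; it is judged then, once.
The state is a dict: "t": time; "q": joint angles; "dq": joint speeds; "effort": joint torques, N m; "tool_pos": TCP position; "tool_rot": TCP orientation; "contact_force": force on the tool from outside, world axes, zero at the start; "wrist_torque": the same for the moment, N m; "opening": finger opening in m; "grip_force": force on a finger pad.
Only numpy, scipy, OpenCV 4.12 (cv2) and the standard library are available. Lean on these libraries where they do the work, as an engineer would, in place of code of your own. Each camera call takes 0.05 s, during which the arm holds its last target. There are 200 camera calls.

## Task

On the small junction box, run the hexagonal compression nut down clockwise with the fingers until it is just finger-tight. Then fit the larger ring of the spanner over the nut and turn it a quarter turn more, and lay the spanner back down flat on the bench beside the box. Leave the other things on the bench where they are.

Things in the scene. Friction and masses are not known exactly. Their poses are not given: they have to be found in the camera images.
- box: die-cast junction box with a grey lid, fixed to the bench, 123 x 93 x 50 mm high (148 mm in x over its feet); origin at the centre of its underside, z up. A brass compression fitting stands upright on the middle of its lid
- gland: fixed brass base of the fitting: a hexagonal foot 44 mm across the flats, its top 8 mm above the lid, then a neck; origin on the fitting's axis at lid height (50 mm above the bench), z up along the axis
- nut: compression nut: brass hexagon 36 mm across flats, 22 mm high (upper 2 mm bevelled to 33 mm), above it a round collar 30 mm across, 4.5 mm high. Turns about the vertical fitting axis, does not rise or sink. Origin on the axis at its underside, 60 mm above the bench; two flats face its own +x and -x, others every 60 degrees. Clockwise from above (negative about z) tightens
- nut_mid (a point): on the nut's axis, 11 mm above its underside, axes as the nut's. The nut turns freely (0.08 N m) for 0.4 to 1.35 rad, how far cannot be seen, until it bears on the seal and torque rises sharply: finger-tight, 0.2 to 0.4 N m. Above about 0.5 N m it turns on, takes the seal along and stays. Letting go may turn it back freely by up to 0.2 rad
- tube_end (a point): top of the steel tube stub, 14 mm across, that stands about 15 mm above the nut on its axis; does not turn. The tube sinks 1 mm for each quarter turn the nut takes the seal along, not before; its starting height varies by 0.3 mm and does not tell where finger-tight lies
- spanner: loose steel ring spanner with two offset rings, 0.2 to 0.4 kg, 207 mm long, lying flat on its rings. Origin midway between ring centres, at their undersides; x along it to the LARGER ring, z up. Ring centres at x = +80 mm (six-point opening 38.4 mm across flats, fits the nut with 7 degrees play either way) and -80 mm (28 mm, too small); rings 14 mm high
- spanner_grip (a point): middle of the spanner's raised straight handle, 38 mm above the rings' undersides: a level bar 13 mm wide, 9 mm high, 88 mm long in x; axes as the spanner's
- spanner_ring (a point): centre of the larger ring at its underside, axes as the spanner's; the ring is 50 mm over its outer flats, 58 mm over corners; two flats of its opening are square to the spanner's x. Fully fitted, its underside rests on the gland foot 58 mm above the bench
- insul_tape: bystander: black tape roll, 58 mm across, 19 mm high
- cell_0: bystander: AA cell, 50 mm, lying
- pliers_1: bystander: pliers, 158 mm, lying, 12 mm high
- solder_reel: bystander: solder reel, 78 mm across, 26 mm high
- flux_tin: bystander: small tin, 57 mm across, 21 mm high
- eraser: bystander: eraser, 48 x 22 x 11 mm
- jar_1: bystander: small jar of screws, 52 mm across, 56 mm high
Mind the look-alikes: they are no part of the job. Leave any pink look-alike of the box alone.

How it is judged:
On the way, in this order (a step that is already met when the one before it is completed fails the run):
1. the nut is turned finger-tight with the fingers: it bears on the seal with more than 8 N (contact force between nut and gland above 8 N and contact force between the fingers and nut above 2 N), for 0.1 s.
2. the spanner turns the nut on, at least 30 degrees past finger-tight (contact force between spanner and nut above 1 N and distance of tube_end from where it was at the start of the episode above 0.00034 m), for 0.1 s.
At the end, for the whole second after the job is handed in: The nut has been taken a quarter turn past finger-tight (58 to 122 degrees: tube sunk by 0.65 to 1.35 mm), and the spanner lies flat on the bench (both rings down, within 6 mm and 0.1 rad), at rest, clear of the box (distance of tube_end from where it was at the start of the episode between 0.00065 and 0.00135 m and height (world z) of spanner between -0.004 and 0.006 m and angle between spanner's own z axis and vertical below 0.1 rad and linear speed of spanner below 0.02 m/s and contact force between spanner and box below 0.5 N); the robot touches nothing.
It fails at once if the fingers (not the spanner) force the nut more than about 22 degrees past finger-tight, or hold the nut after it has been tightened (contact force between the fingers and nut above 2 N and distance of tube_end from where it was at the start of the episode above 0.00025 m).
It fails at once if the nut is overtightened: more than 135 degrees past finger-tight (distance of tube_end from where it was at the start of the episode above 0.0015 m).
It fails at once if a bystander is pushed more than 30 mm or the jar is tipped (distance of any of insul_tape, cell_0, pliers_1, solder_reel, flux_tin, eraser, jar_1 from where it was at the start of the episode above 0.03 m or angle between jar_1's own z axis and vertical above 0.5 rad).
It also fails if it takes over 72 s, if anything falls off the work surface, if the arm or the gripper's body presses on something with over 40 N, if the wrist force passes 120 N, or if a joint passes its speed limit or range.

## Working session

There is one attempt and no reset: what is moved stays moved. The work goes in short steps, Python scripts to look and compute and a tool call to move; the robot and the scene stay as the last step left them, time stands still between calls to the robot, and variables do not carry over. Pictures are saved under pics/ and viewed, at most 10 in all, crops included, and the job is handed in when it is done.

Besides the shell and the picture viewer there is one more tool, called by a JSON object that holds its "op" and its "data". send_rows: Moves the arm, as the interface text tells. Its arguments: {"type":"object","properties":{"rows":{"type":"array","items":{"type":"array"}},"newtons":{"type":"number"}},"required":["rows"]}

```bash
mkdir -p pics; cat > h.py <<'E'
import numpy as np,cv2
from station import ctrl
def grab(n,f):
    im=ctrl.get_image(n); cv2.imwrite(f'pics/{f}.png',cv2.cvtColor(im['frame'],cv2.COLOR_RGB2BGR)); np.savez(f'pics/{f}.npz',**im); return im
def ld(f): return np.load(f'pics/{f}.npz')
def pt(im,u,v,z=None):
    T=im['cam_to_world']; d=np.array([(u-im['cx'])/im['fx'],(v-im['cy'])/im['fy'],1.])
    if z is None: r=im['range_z'][int(round(v)),int(round(u))]
    else: r=(z-T[2,3])/(T[:3,:3]@d)[2]
    return T[:3,:3]@(d*r)+T[:3,3]
def proj(im,p):
    T=im['cam_to_world']; c=T[:3,:3].T@(np.array(p)-T[:3,3]); return im['fx']*c[0]/c[2]+im['cx'],im['fy']*c[1]/c[2]+im['cy']
def crop(f,u0,v0,u1,v1,s,o):
    cv2.imwrite(f'pics/{o}.png',cv2.resize(cv2.imread(f'pics/{f}.png')[v0:v1,u0:u1],None,fx=s,fy=s,interpolation=cv2.INTER_CUBIC))
E
python3 - <<'E'
from h import *
a=grab('top','top0');b=grab('side','side0')
for i in (a,b): print(i['cam_to_world'].round(3),i['fx'],i['cx'],i['cy'])
o=ctrl.get_obs();print({k:np.round(v,3) for k,v in o.items()}, ctrl.grip_point_offset)
E
```

```text
[[ 0.006 -0.989  0.145  0.417]
 [-1.    -0.007 -0.003 -0.031]
 [ 0.004 -0.145 -0.989  1.06 ]
 [ 0.     0.     0.     1.   ]] 359.6209230135712 258.01088037748116 194.1867199835366
[[-0.851 -0.246  0.464  0.011]
 [-0.525  0.406 -0.748  0.875]
 [-0.005 -0.88  -0.475  0.645]
 [ 0.     0.     0.     1.   ]] 371.2831435282959 257.3204944537816 194.05973831623152
{'t': np.float64(0.1), 'q': array([-1.291,  0.053,  1.614, -0.   ,  1.476, -0.119]), 'dq': array([ 0.001,  0.001, -0.005,  0.001, -0.001,  0.001]), 'effort': array([ 1.0000e-03, -3.9491e+01, -3.7136e+01, -0.0000e+00,  4.0000e-03,
        0.0000e+00]), 'tool_pos': array([ 0.243, -0.575,  0.23 ]), 'tool_rot': array([-3.077, -0.622,  0.   ]), 'contact_force': array([-0.089, -0.079, -0.551]), 'wrist_torque': array([-0.016,  0.019, -0.017]), 'grip_force': np.float64(0.0), 'opening': np.float64(0.085)} 0.0187
```

View pics/top0.png

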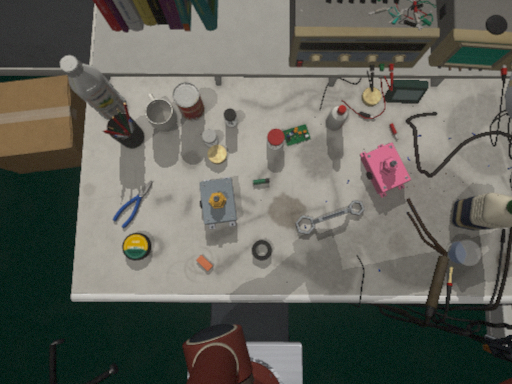

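View pics/side0.png

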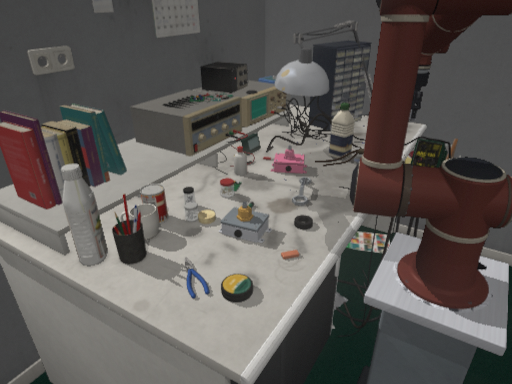

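Top view: the grey box with its brass nut is at (218,201), and the pink look-alike at (386,168) is to be left alone. The only spanner runs (305,226)–(356,208), and its larger ring seems to be the left one. The black tape at (262,250) and the tin at (218,155) are the other round things. One close crop to check the choice.

```bash
python3 - <<'E'
from h import *
a=cv2.imread('pics/top0.png')
A=cv2.resize(a[170:235,190:250],None,fx=6.5,fy=6.5,interpolation=cv2.INTER_CUBIC)
B=cv2.resize(a[190:245,290:370],None,fx=5,fy=5,interpolation=cv2.INTER_CUBIC)
W=np.zeros((430,790,3),np.uint8);W[:A.shape[0],:A.shape[1]]=A;W[:B.shape[0],390:790]=B
cv2.imwrite('pics/c1.png',W)
im=ld('top0')
np.set_printoptions(precision=4,suppress=True)
# point clouds: nut region and spanner
v,u=np.mgrid[0:384,0:512]
T=im['cam_to_world'];r=im['range_z']
P=np.stack([(u-im['cx'])/im['fx']*r,(v-im['cy'])/im['fy']*r,r],-1)@T[:3,:3].T+T[:3,3]
np.save('pics/P0.npy',P)
def reg(u0,v0,u1,v1,lo,hi):
    q=P[v0:v1,u0:u1].reshape(-1,3);return q[(q[:,2]>lo)&(q[:,2]<hi)]
q=reg(195,175,240,225,.04,.056);print('lid',len(q),np.median(q,0),cv2.minAreaRect(q[:,:2].astype(np.float32)*1000))
q=reg(195,175,240,225,.064,.12);print('nut',len(q),q.mean(0),q.min(0),q.max(0))
q=reg(290,190,370,245,.026,.06);print('handle',len(q),q.mean(0),q.min(0),q.max(0),cv2.fitLine(q[:,:2].astype(np.float32),2,0,.01,.01).ravel())
q=reg(290,190,370,245,.006,.06);print('sp',len(q),cv2.minAreaRect(q[:,:2].astype(np.float32)*1000))
q=reg(270,200,290,240,-.1,.1);print('bench',np.median(q,0))
E
```

```text
lid 1212 [0.5418 0.0777 0.0488] ((545.9437255859375, 79.30836486816406), (122.79000854492188, 93.03607940673828), 8.196868896484375)
nut 161 [0.5445 0.0781 0.0841] [0.528  0.0593 0.065 ] [0.5635 0.0977 0.1034]
handle 156 [ 0.5069 -0.2467  0.0399] [ 0.4857 -0.2971  0.0264] [ 0.5298 -0.2007  0.0474] [ 0.3236 -0.9462  0.5069 -0.2467]
sp 387 ((507.37493896484375, -246.1995849609375), (54.87338638305664, 204.99435424804688), 19.583024978637695)
bench [ 0.4961 -0.0997 -0.0013]
```

View pics/c1.png

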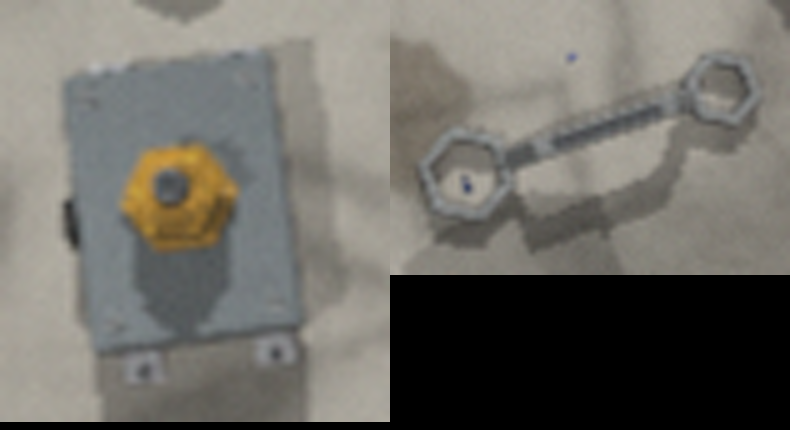

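The box is the grey one, with a brass hexagon in its middle. The spanner's larger ring is its left (+y) end, seen near (305,226). Next I refine the numbers and zoom on the nut for its yaw.

```bash
python3 - <<'E'
from h import *
np.set_printoptions(precision=4,suppress=True)
P=np.load('pics/P0.npy');im=ld('top0')
def reg(u0,v0,u1,v1,lo,hi):
    q=P[v0:v1,u0:u1].reshape(-1,3);return q[(q[:,2]>lo)&(q[:,2]<hi)]
q=reg(195,175,240,225,.092,.12);print('tube',len(q),q.mean(0))
for n,b in (('big',(290,212,317,240)),('small',(345,195,370,220))):
    q=reg(*b,.007,.02); c,r=cv2.minEnclosingCircle(q[:,:2].astype(np.float32)*1000);print(n,len(q),c,r,q.mean(0))
for lo in (.12,.08,.06): 
    m=(P[...,2]>lo)&(P[...,0]<.85)&(P[...,0]>.3); n,l,s,c=cv2.connectedComponentsWithStats(m.astype(np.uint8))
    for i in range(1,n):
        if s[i,4]>8:
            q=P[l==i];print(lo,c[i].round(),q.mean(0),q[:,2].max())
fs=[ctrl.get_image('top')['frame'].astype(float) for _ in range(8)];a=np.mean(fs,0)
fs=[ctrl.get_image('side')['frame'].astype(float) for _ in range(8)];b=np.mean(fs,0)
us,vs=map(int,proj(ld('side0'),[.546,.079,.075]));print(us,vs)
f=lambda a,u,v,h,s:cv2.resize(a[v-h:v+h,u-h:u+h].clip(0,255).astype(np.uint8)[...,::-1],None,fx=s,fy=s,interpolation=cv2.INTER_LANCZOS4)
cv2.imwrite('pics/c2.png',np.hstack([f(a,217,200,14,14),f(b,us,vs,14,14)]))
E
```

```text
tube 21 [0.5463 0.0787 0.101 ]
big 119 (481.695068359375, -172.9858856201172) 28.468006134033203 [ 0.4821 -0.1737  0.0123]
small 94 (534.2183227539062, -323.0104675292969) 22.743030548095703 [ 0.5335 -0.3239  0.0126]
0.12 [86. 82.] [0.8167 0.3915 0.2171] 1.0601892136152153
0.12 [509.  98.] [ 0.762  -0.6134  0.2705] 1.0601892136152153
0.12 [499. 119.] [ 0.7596 -0.6763  0.1425] 1.0601892136152153
0.12 [126. 109.] [0.7662 0.307  0.1747] 1.0601892136152153
0.12 [131. 122.] [0.7473 0.309  0.1318] 0.14486190625061712
0.12 [106. 132.] [0.7199 0.3742 0.1284] 0.13862685919151985
0.12 [126. 132.] [0.7193 0.3213 0.1303] 0.14405474192823475
0.12 [457. 153.] [ 0.6605 -0.5453  0.1623] 1.0601892136152153
0.12 [116. 136.] [0.7085 0.3473 0.128 ] 0.13657433929039564
0.12 [493. 210.] [ 0.5096 -0.6146  0.1785] 1.0601892136152153
0.08 [89. 85.] [0.816  0.3907 0.2019] 1.0601892136152153
0.08 [509.  98.] [ 0.7625 -0.6157  0.2672] 1.0601892136152153
0.08 [187.  99.] [0.8219 0.1648 0.1095] 1.0601892136152153
0.08 [453. 145.] [ 0.6869 -0.5475  0.1401] 1.0601892136152153
0.08 [160. 112.] [0.7899 0.243  0.0923]
[... 547 characters left out ...]
] 1.0601892136152153
0.06 [188. 100.] [0.8195 0.1634 0.106 ] 1.0601892136152153
0.06 [453. 145.] [ 0.6892 -0.5495  0.1379] 1.0601892136152153
0.06 [160. 112.] [0.7934 0.2463 0.0816] 1.0601892136152153
0.06 [339. 114.] [ 0.787  -0.2603  0.0926] 1.0601892136152153
0.06 [230. 114.] [0.7953 0.0485 0.065 ] 0.06848831706511771
0.06 [390. 165.] [ 0.6434 -0.4007  0.0877] 1.0601892136152153
0.06 [217. 199.] [0.5446 0.078  0.0838] 0.10337431428321675
0.06 [487. 211.] [ 0.5089 -0.6119  0.1563] 1.0601892136152153
0.06 [439. 269.] [ 0.3645 -0.5091  0.102 ] 1.0601892136152153
0.06 [468. 253.] [ 0.4033 -0.6056  0.0736] 1.0601892136152153
0.06 [450. 282.] [ 0.3304 -0.5313  0.1096] 1.0601892136152153
245 209
```

View pics/c2.png

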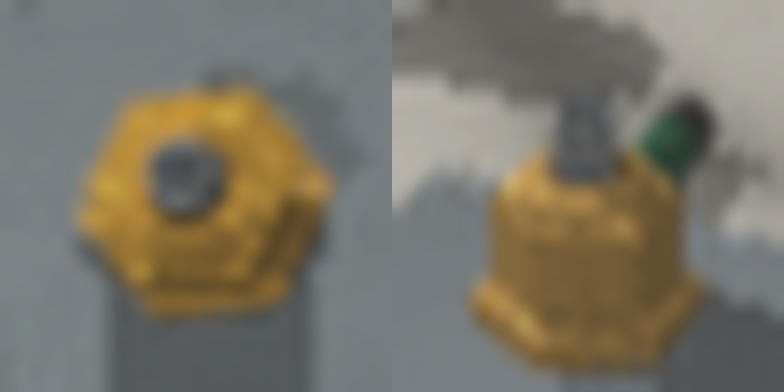

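Crop: the foot's corners span (80,215)–(330,185), with the foot turned about 8° like the box. The nut's near bevel edge (150,265)–(240,268) is almost horizontal, so nut yaw ≈ 0° (mod 60). The tube is at (187,178) in the crop. I'll turn the tool so it closes along world x, then travel over the nut.

{"op": "send_rows", "data": {"rows": [[8.5,[0,0,0],-10],[8.5,[0,0,0],-10],[8.5,[0,0,0],-10],[8.5,[0,0,0],-10],[8.5,[0,0,0],-10],[8.5,[0,0,0],-10],[8.5,[0,0,0],-7.1]], "newtons": 20}}

```text
t: 1.78
tool_pos: [0.2427, -0.5759, 0.2313]
tool_rot: [-2.218, -2.225, -0.0]
contact_force: [1.0, -0.9, 0.4]
opening: 0.0849
grip_force: 0.0
```

{"op": "send_rows", "data": {"rows": [[8.5,[5.45,2.52,0],0],[8.5,[5.45,2.52,0],0],[8.5,[5.45,2.52,0],0],[8.5,[5.45,2.52,0],0],[8.5,[5.45,2.52,0],0],[8.5,[5.45,2.52,0],0],[8.5,[5.45,2.52,0],0],[8.5,[5.45,2.52,0],0],[8.5,[5.45,2.52,0],0],[8.5,[5.45,2.52,0],0]]}}

```text
t: 3.02
tool_pos: [0.4958, -0.0293, 0.2318]
tool_rot: [2.221, 2.22, 0.001]
contact_force: [1.0, -0.4, 0.2]
opening: 0.0851
grip_force: 0.0
```

{"op": "send_rows", "data": {"rows": [[8.5,[5.45,2.52,0],0],[8.5,[5.45,2.52,0],0],[8.5,[0,0,0],0],[8.5,[0,0,0],0]]}}

```text
t: 3.52
tool_pos: [0.5455, 0.0778, 0.2312]
tool_rot: [2.222, 2.221, -0.001]
contact_force: [-0.2, -0.1, 0.4]
opening: 0.085
grip_force: 0.0
```

{"op": "send_rows", "data": {"rows": [[6,[0.1,0.05,5.5],0],[6,[0,0,5.5],0],[5,[0,0,5.5],0],[5,[0,0,0.4],0],[5,[0,0,0],0]]}}

```text
t: 4.15
tool_pos: [0.5462, 0.0778, 0.0631]
tool_rot: [-2.224, -2.219, 0.0]
contact_force: [0.4, 0.6, 0.8]
opening: 0.0501
grip_force: 0.0
```

{"op": "send_rows", "data": {"rows": [[3,[0,0,0],0],[3,[0,0,0],0],[3,[0,0,0],0],[3,[0,0,0],0]], "newtons": 30}}

```text
t: 4.65
tool_pos: [0.5497, 0.0781, 0.0653]
tool_rot: [2.218, 2.215, 0.009]
contact_force: [7.7, -0.9, -5.2]
opening: 0.0351
grip_force: 36.4
```

```bash
cat > s.py <<'E'
from h import *
o=ctrl.get_obs();print({k:np.round(v,3).tolist() for k,v in o.items() if k in('t','q','tool_pos','contact_force','wrist_torque','opening','grip_force')})
from scipy.spatial.transform import Rotation as R
M=R.from_rotvec(o['tool_rot']).as_matrix();print('xyaw',np.degrees(np.arctan2(M[1,0],M[0,0])).round(2),'z',M[:,2].round(4))
E
python3 s.py
```

```text
{'t': 4.65, 'q': [0.008, 0.045, 1.913, -0.001, 1.174, 0.009], 'tool_pos': [0.55, 0.078, 0.065], 'contact_force': [7.658, -0.925, -5.183], 'wrist_torque': [-0.271, -0.894, -0.055], 'grip_force': 36.388, 'opening': 0.035}
xyaw 89.92 z [ 9.2e-03 -9.0e-04 -1.0e+00]
```

{"op": "send_rows", "data": {"rows": [[3,[0,0.3,0],0],[3,[0,0,0],0],[3,[0,0,0],0]]}}

```text
t: 5.03
tool_pos: [0.5499, 0.0781, 0.0652]
tool_rot: [2.221, 2.219, -0.001]
contact_force: [-4.8, -2.4, 7.9]
opening: 0.0349
grip_force: 37.7
```

```bash
python3 s.py
```

```text
{'t': 5.025, 'q': [0.008, 0.051, 1.907, -0.001, 1.182, 0.009], 'tool_pos': [0.55, 0.078, 0.065], 'contact_force': [-4.793, -2.45, 7.878], 'wrist_torque': [-0.441, 0.895, 0.014], 'grip_force': 37.702, 'opening': 0.035}
xyaw 89.95 z [ 8.0e-04 -1.3e-03 -1.0e+00]
```

{"op": "send_rows", "data": {"rows": [[3,[0,0,0],5],[3,[0,0,0],5],[3,[0,0,0],5],[3,[0,0,0],0]], "newtons": 40}}

```text
t: 5.52
tool_pos: [0.5492, 0.0782, 0.0653]
tool_rot: [2.493, 1.911, -0.002]
contact_force: [-6.7, -2.5, 9.9]
opening: 0.0351
grip_force: 39.5
```

```bash
python3 s.py
```

```text
{'t': 5.525, 'q': [0.008, 0.051, 1.908, -0.001, 1.184, 0.272], 'tool_pos': [0.549, 0.078, 0.065], 'contact_force': [-6.741, -2.52, 9.852], 'wrist_torque': [-0.374, 1.244, -0.065], 'grip_force': 39.462, 'opening': 0.035}
xyaw 74.92 z [-0.0011 -0.0012 -1.    ]
```

{"op": "send_rows", "data": {"rows": [[3,[0,-0.1,-0.15],5],[3,[0,0,0],5],[3,[0,0,0],0]]}}

```text
t: 5.9
tool_pos: [0.5486, 0.0784, 0.0653]
tool_rot: [2.648, 1.687, 0.0]
contact_force: [-2.7, -3.6, 4.0]
opening: 0.0352
grip_force: 41.6
```

```bash
python3 s.py
```

```text
{'t': 5.9, 'q': [0.008, 0.048, 1.91, -0.001, 1.182, 0.445], 'tool_pos': [0.549, 0.078, 0.065], 'contact_force': [-2.661, -3.572, 3.96], 'wrist_torque': [-0.52, 0.447, -0.064], 'grip_force': 41.603, 'opening': 0.035}
xyaw 64.99 z [ 9.0e-04 -1.2e-03 -1.0e+00]
```

{"op": "send_rows", "data": {"rows": [[3,[0,0,0],4],[3,[0,0,0],4]]}}

```text
t: 6.15
tool_pos: [0.5483, 0.0786, 0.0653]
tool_rot: [2.761, 1.497, -0.001]
contact_force: [-3.0, -3.2, 4.6]
opening: 0.0352
grip_force: 41.8
```

```bash
python3 s.py
```

```text
{'t': 6.15, 'q': [0.009, 0.048, 1.91, -0.001, 1.184, 0.586], 'tool_pos': [0.548, 0.079, 0.065], 'contact_force': [-3.013, -3.206, 4.571], 'wrist_torque': [-0.389, 0.684, 0.101], 'grip_force': 41.827, 'opening': 0.035}
xyaw 56.93 z [-3.e-04 -9.e-04 -1.e+00]
```

{"op": "send_rows", "data": {"rows": [[3,[0,0,0],3],[3,[0,0,0],3]]}}

```text
t: 6.4
tool_pos: [0.5481, 0.0788, 0.0653]
tool_rot: [2.836, 1.352, -0.002]
contact_force: [-3.7, -2.8, 6.4]
opening: 0.0346
grip_force: 41.9
```

```bash
python3 s.py
```

```text
{'t': 6.4, 'q': [0.009, 0.048, 1.91, -0.001, 1.184, 0.69], 'tool_pos': [0.548, 0.079, 0.065], 'contact_force': [-3.695, -2.755, 6.43], 'wrist_torque': [-0.367, 0.806, 0.089], 'grip_force': 41.898, 'opening': 0.035}
xyaw 50.97 z [-9.e-04 -6.e-04 -1.e+00]
```

{"op": "send_rows", "data": {"rows": [[3,[0,0,0],3],[3,[0,0,0],3]]}}

```text
t: 6.65
tool_pos: [0.5479, 0.079, 0.0653]
tool_rot: [-2.903, -1.201, 0.002]
contact_force: [-5.2, -1.7, 7.3]
opening: 0.0351
grip_force: 42.0
```

```bash
python3 s.py
```

```text
{'t': 6.65, 'q': [0.009, 0.048, 1.91, -0.0, 1.185, 0.795], 'tool_pos': [0.548, 0.079, 0.065], 'contact_force': [-5.229, -1.696, 7.321], 'wrist_torque': [-0.218, 0.98, 0.099], 'grip_force': 41.967, 'opening': 0.035}
xyaw 44.96 z [-1.4e-03 -2.0e-04 -1.0e+00]
```

{"op": "send_rows", "data": {"rows": [[3,[0,0,0],3],[3,[0,0,0],3]]}}

```text
t: 6.9
tool_pos: [0.5477, 0.0792, 0.0653]
tool_rot: [-2.961, -1.048, 0.003]
contact_force: [-5.3, -0.4, 7.0]
opening: 0.0346
grip_force: 42.0
```

```bash
python3 s.py
```

```text
{'t': 6.9, 'q': [0.009, 0.048, 1.91, 0.0, 1.185, 0.9], 'tool_pos': [0.548, 0.079, 0.065], 'contact_force': [-5.314, -0.423, 6.989], 'wrist_torque': [-0.113, 1.031, 0.072], 'grip_force': 42.028, 'opening': 0.035}
xyaw 38.97 z [-1.9e-03  1.0e-04 -1.0e+00]
```

{"op": "send_rows", "data": {"rows": [[3,[0,0,0],3],[3,[0,0,0],3]]}}

```text
t: 7.15
tool_pos: [0.5475, 0.0794, 0.0653]
tool_rot: [-3.011, -0.891, 0.003]
contact_force: [-7.4, 0.2, 7.1]
opening: 0.0351
grip_force: 42.1
```

```bash
python3 s.py
```

```text
{'t': 7.15, 'q': [0.009, 0.048, 1.911, 0.001, 1.185, 1.004], 'tool_pos': [0.548, 0.079, 0.065], 'contact_force': [-7.44, 0.214, 7.082], 'wrist_torque': [-0.005, 1.178, 0.056], 'grip_force': 42.081, 'opening': 0.035}
xyaw 32.97 z [-2.3e-03  6.0e-04 -1.0e+00]
```

{"op": "send_rows", "data": {"rows": [[3,[0,0,0],3],[3,[0,0,0],3]]}}

```text
t: 7.4
tool_pos: [0.5474, 0.0797, 0.0653]
tool_rot: [-3.053, -0.732, 0.004]
contact_force: [-7.2, -0.1, 8.2]
opening: 0.035
grip_force: 42.1
```

```bash
python3 s.py
```

```text
{'t': 7.4, 'q': [0.009, 0.048, 1.911, 0.001, 1.186, 1.109], 'tool_pos': [0.547, 0.08, 0.065], 'contact_force': [-7.151, -0.067, 8.2], 'wrist_torque': [0.15, 1.137, 0.124], 'grip_force': 42.113, 'opening': 0.035}
xyaw 26.97 z [-0.0026  0.0011 -1.    ]
```

{"op": "send_rows", "data": {"rows": [[3,[-0.1,-0.05,-0.1],3],[3,[0,0,0],3]]}}

```text
t: 7.65
tool_pos: [0.5473, 0.0799, 0.0654]
tool_rot: [-3.087, -0.572, -0.002]
contact_force: [0.3, 1.6, -0.5]
opening: 0.0351
grip_force: 41.1
```

```bash
python3 s.py
```

```text
{'t': 7.65, 'q': [0.009, 0.045, 1.913, 0.002, 1.182, 1.213], 'tool_pos': [0.547, 0.08, 0.065], 'contact_force': [0.253, 1.603, -0.463], 'wrist_torque': [0.383, -0.04, 0.322], 'grip_force': 41.14, 'opening': 0.035}
xyaw 20.98 z [ 0.0012  0.0019 -1.    ]
```

{"op": "send_rows", "data": {"rows": [[3,[0,0,0],3],[3,[0,0,0],2]]}}

```text
t: 7.9
tool_pos: [0.5474, 0.0802, 0.0653]
tool_rot: [-3.109, -0.437, -0.002]
contact_force: [0.7, 5.3, -0.2]
opening: 0.0348
grip_force: 41.3
```

```bash
python3 s.py
```

```text
{'t': 7.9, 'q': [0.01, 0.045, 1.913, 0.002, 1.182, 1.301], 'tool_pos': [0.547, 0.08, 0.065], 'contact_force': [0.672, 5.343, -0.233], 'wrist_torque': [0.754, 0.034, 0.451], 'grip_force': 41.264, 'opening': 0.035}
xyaw 15.99 z [ 0.001   0.0022 -1.    ]
```

{"op": "send_rows", "data": {"rows": [[3,[0,0,0],0],[3,[0,0,0],0]]}}

```text
t: 8.15
tool_pos: [0.5473, 0.0801, 0.0653]
tool_rot: [-3.109, -0.437, -0.002]
contact_force: [0.7, 7.1, 1.1]
opening: 0.0346
grip_force: 41.3
```

```bash
python3 s.py
```

```text
{'t': 8.15, 'q': [0.01, 0.046, 1.913, 0.002, 1.182, 1.3], 'tool_pos': [0.547, 0.08, 0.065], 'contact_force': [0.693, 7.111, 1.066], 'wrist_torque': [1.011, 0.094, 0.251], 'grip_force': 41.341, 'opening': 0.035}
xyaw 16.0 z [ 7.0e-04  2.3e-03 -1.0e+00]
```

{"op": "send_rows", "data": {"rows": [[3,[0,0,0],2.5],[3,[0,0,0],0]]}}

```text
t: 8.4
tool_pos: [0.5473, 0.0802, 0.0653]
tool_rot: [-3.117, -0.369, -0.002]
contact_force: [0.1, 6.3, 0.1]
opening: 0.035
grip_force: 41.4
```

```bash
python3 s.py
```

```text
{'t': 8.4, 'q': [0.01, 0.046, 1.913, 0.003, 1.182, 1.344], 'tool_pos': [0.547, 0.08, 0.065], 'contact_force': [0.138, 6.308, 0.112], 'wrist_torque': [1.06, 0.03, 0.307], 'grip_force': 41.354, 'opening': 0.035}
xyaw 13.5 z [ 7.0e-04  2.5e-03 -1.0e+00]
```

Finger-tight: torque rose from 0.08 to 0.3–0.45 N m near tool yaw 20°. Now release, lift and look at the nut.

{"op": "send_rows", "data": {"rows": [[6,[0,0,0],0],[6,[0,0,0],0],[6,[0,0,0],0],[6,[0,0,-4],0],[6,[0,0,-6],0],[6,[0,0,-6],0]]}}

```text
t: 9.15
tool_pos: [0.5467, 0.0787, 0.2262]
tool_rot: [3.12, 0.367, -0.001]
contact_force: [0.7, -0.8, 0.1]
opening: 0.0599
grip_force: 0.0
```

{"op": "send_rows", "data": {"rows": [[6,[0,6,0],-10],[6,[0,6,0],-10],[6,[0,5,0],-10],[6,[0,5,0],-10],[6,[0,0,0],-10],[6,[0,0,0],-10],[6,[0,0,0],-10],[6,[0,0,0],-10],[6,[0,0,0],-10],[6,[0,0,0],0]]}}

```text
t: 10.4
tool_pos: [0.6463, -0.1119, 0.2247]
tool_rot: [-1.952, -2.461, 0.0]
contact_force: [-0.2, 0.3, 0.7]
opening: 0.06
grip_force: 0.0
```

```bash
python3 s.py; python3 - <<'E'
from h import *
f=lambda a,u,v,h,s:cv2.resize(a[v-h:v+h,u-h:u+h].clip(0,255).astype(np.uint8)[...,::-1],None,fx=s,fy=s,interpolation=cv2.INTER_LANCZOS4)
a=np.mean([ctrl.get_image('top')['frame'].astype(float) for _ in range(6)],0)
b=np.mean([ctrl.get_image('side')['frame'].astype(float) for _ in range(6)],0)
grab('top','top1')
cv2.imwrite('pics/c3.png',np.hstack([f(a,217,200,14,14),f(b,245,209,14,14)]))
E
```

```text
{'t': 10.4, 'q': [-0.285, 0.128, 1.543, -0.0, 1.47, -0.515], 'tool_pos': [0.646, -0.112, 0.225], 'contact_force': [-0.173, 0.263, 0.684], 'wrist_torque': [-0.015, -0.017, 0.02], 'grip_force': 0.0, 'opening': 0.06}
xyaw 103.17 z [-2.e-04 -2.e-04 -1.e+00]
```

View pics/c3.png

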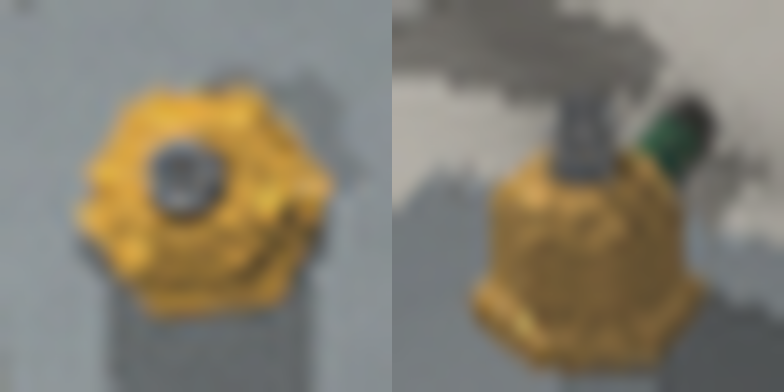

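The nut's near edge now slopes from (130,265) to (235,280), so it has turned clockwise to roughly yaw -11°, as the finger angle minus springback suggests. That equals the spanner's own yaw of 109° modulo 60°. Next, pick up the spanner.

{"op": "send_rows", "data": {"rows": [[6,[0,0,0],-6.1],[6,[-2.7,-5.76,0],0],[6,[-2.7,-5.76,0],0],[6,[-2.7,-5.76,0],0],[6,[0,0,6],0],[6,[0,0,6],0],[5,[0,0,4],0],[5,[0,0,4.4],0],[5,[0,0,0],0],[5,[0,0,0],0]]}}

```text
t: 12.3
tool_pos: [0.5137, -0.2438, 0.0226]
tool_rot: [1.814, 2.562, 0.0]
contact_force: [0.5, -0.5, -1.0]
opening: 0.0503
grip_force: 0.0
```

```bash
python3 s.py
```

```text
{'t': 12.3, 'q': [-0.574, 0.142, 1.892, 0.0, 1.105, -0.913], 'tool_pos': [0.514, -0.244, 0.023], 'contact_force': [0.482, -0.545, -0.972], 'wrist_torque': [0.004, -0.017, -0.0], 'grip_force': 0.0, 'opening': 0.05}
xyaw 109.4 z [ 0.002  -0.0013 -1.    ]
```

{"op": "send_rows", "data": {"rows": [[5,[0,-0.4,0.35],0],[4,[0,0,0],0],[0.5,[0,0,0],0],[0.5,[0,0,0],0],[0.5,[0,0,0],0],[0.5,[0,0,0],0],[0.5,[0,0,0],0]], "newtons": 40}}

```text
t: 13.18
tool_pos: [0.5094, -0.2446, 0.0179]
tool_rot: [1.815, 2.563, 0.0]
contact_force: [0.8, 1.4, 3.6]
opening: 0.0121
grip_force: 41.3
```

```bash
python3 s.py
```

```text
{'t': 13.175, 'q': [-0.58, 0.142, 1.901, 0.0, 1.097, -0.918], 'tool_pos': [0.509, -0.245, 0.018], 'contact_force': [0.773, 1.445, 3.644], 'wrist_torque': [0.112, -0.078, -0.005], 'grip_force': 41.332, 'opening': 0.012}
xyaw 109.4 z [ 1.e-03 -4.e-04 -1.e+00]
```

{"op": "send_rows", "data": {"rows": [[0.5,[0,0,0],0],[0.5,[0,0,-1],0],[0.5,[0,0,-3],0],[0.5,[0,0,-4],0],[0.5,[0,0,-4],0],[0.5,[0,0,-2],0],[0.5,[0,0,0],0]], "newtons": 110}}

```text
t: 14.05
tool_pos: [0.5092, -0.2449, 0.1583]
tool_rot: [1.814, 2.562, -0.0]
contact_force: [-0.1, 0.3, -2.6]
opening: 0.0108
grip_force: 107.6
```

{"op": "send_rows", "data": {"rows": [[0.5,[2,1.4,0],0],[0.5,[4,2.72,0],0],[0.5,[5,3.4,0],0],[0.5,[5,3.4,0],0],[0.5,[3.4,2.3,0],0],[0.5,[2,1.4,0],0],[0.5,[0,0,0],0],[0.5,[0,0,0],0],[0.5,[0,0,0],0]]}}

```text
t: 15.18
tool_pos: [0.5751, 0.005, 0.1564]
tool_rot: [-1.816, -2.562, 0.001]
contact_force: [-0.4, -0.5, -1.8]
opening: 0.0106
grip_force: 107.5
```

```bash
python3 s.py; python3 - <<'E'
from h import *
np.set_printoptions(precision=4,suppress=True)
im=grab('top','top2');grab('side','side2')
f=lambda a,u,v,h,s:cv2.resize(a[v-h:v+h,u-h:u+h],None,fx=s,fy=s,interpolation=cv2.INTER_LANCZOS4)
us,vs=map(int,proj(ld('side2'),[.546,.06,.1]))
cv2.imwrite('pics/c4.png',np.hstack([f(cv2.imread('pics/top2.png'),222,200,28,7),f(cv2.imread('pics/side2.png'),us,vs,28,7)]))
# ring points by height
v,u=np.mgrid[0:384,0:512];T=im['cam_to_world'];r=im['range_z']
P=np.stack([(u-im['cx'])/im['fx']*r,(v-im['cy'])/im['fy']*r,r],-1)@T[:3,:3].T+T[:3,3]
q=P[170:230,190:240].reshape(-1,3);q=q[(q[:,2]>.12)&(q[:,2]<.165)&(q[:,1]>.04)]
print(len(q),q.mean(0),cv2.minEnclosingCircle(q[:,:2].astype(np.float32)*1000))
E
```

```text
{'t': 15.175, 'q': [-0.121, -0.007, 1.801, -0.0, 1.349, -0.458], 'tool_pos': [0.575, 0.005, 0.156], 'contact_force': [-0.43, -0.544, -1.79], 'wrist_torque': [-0.012, 0.018, -0.007], 'grip_force': 107.543, 'opening': 0.011}
xyaw 109.32 z [-1.5e-03 -1.0e-04 -1.0e+00]
110 [0.545  0.0634 0.1513] ((545.5659790039062, 71.03116607666016), 27.332115173339844)
```

View pics/c4.png

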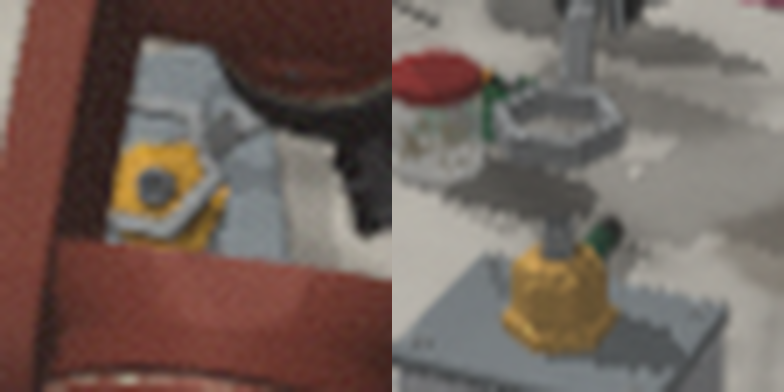

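Side crop: the ring is centred near (561,122) and the tube top near (560,235), so it is lined up in that direction. In the top crop the arm hides the left half of the ring, with the tube at (157,187) inside the opening. I'll fit the ring centre from both depth clouds.

```bash
cat > fit.py <<'E'
from h import *
from scipy.optimize import minimize
np.set_printoptions(precision=4,suppress=True)
def cloud(f):
    im=ld(f);v,u=np.mgrid[0:384,0:512];T=im['cam_to_world'];r=im['range_z']
    P=(np.stack([(u-im['cx'])/im['fx']*r,(v-im['cy'])/im['fy']*r,r],-1)@T[:3,:3].T+T[:3,3]).reshape(-1,3);return P[r.ravel()>0]
def fit(q,yaw):
    n=np.radians(yaw+np.array([0,60,120]));N=np.stack([np.cos(n),np.sin(n)])
    def c(p):
        d=np.abs((q[:,:2]-p)@N).max(1);return (np.maximum(0,.0195-d)**2+np.maximum(0,d-.0248)**2).sum()*1e6
    return min((minimize(c,[x,y],method='Nelder-Mead') for x in(.54,.555) for y in (.07,.09)),key=lambda r:r.fun)
E
python3 - <<'E'
from fit import *
for f in('top','side'):
    q=cloud(f+'0');t=q[(np.hypot(q[:,0]-.547,q[:,1]-.079)<.02)&(q[:,2]>.092)&(q[:,2]<.11)]
    l=q[(np.hypot(q[:,0]-.547,q[:,1]-.079)<.1)&(q[:,2]>.044)&(q[:,2]<.054)]
    print(f,'tube',len(t),t.mean(0),t[:,2].max(),cv2.minAreaRect(l[:,:2].astype(np.float32)*1000))
    q=cloud(f+'2');q=q[(np.hypot(q[:,0]-.548,q[:,1]-.08)<.034)&(q[:,2]>.125)&(q[:,2]<.165)]
    top=q[q[:,2]>np.percentile(q[:,2],90)-.006]
    r=fit(top,109.4);print(len(q),len(top),np.percentile(q[:,2],[5,50,95]),r.x,r.fun)
E
```

```text
top tube 21 [0.5463 0.0787 0.101 ] 0.10337431428321675 ((545.9437255859375, 79.30836486816406), (122.79000854492188, 93.03607940673828), 8.196868896484375)
109 86 [0.1446 0.1512 0.1591] [0.5472 0.0738] 33.17707856263815
side tube 16 [0.5477 0.0822 0.0975] 0.10091323403460917 ((547.9082641601562, 81.75011444091797), (122.5785903930664, 95.47124481201172), 8.110478401184082)
194 111 [0.138  0.1464 0.1577] [0.5494 0.0768] 190.64447059159752
```

```bash
python3 - <<'E'
from fit import *
x=np.array([np.cos(np.radians(109.4)),np.sin(np.radians(109.4))])
for f,t in(('top',(.5461,.0790)),('side',(.5478,.082))):
    q=cloud(f+'2');p=np.array(t)
    q=q[(q[:,2]>.14)&(q[:,2]<.156)]
    c=p.copy()
    for _ in range(6):
        d=q[:,:2]-c;a=d@x;R=np.hypot(*d.T)
        s=q[(R<.033)&(R>.013)&~((a<-.012)&(np.abs(d@[-x[1],x[0]])<.017))]
        r=fit(s,109.4);c=r.x
    print(f,len(s),c,(c-p)*1000,r.fun,s[:,2].mean())
E
```

```text
top 58 [0.5465 0.076 ] [ 0.4465 -2.9525] 0.27916230170003903 0.15014944867321972
side 99 [0.5491 0.0786] [ 1.251  -3.4389] 37.304178191503894 0.14678087250975042
```

{"op": "send_rows", "data": {"rows": [[0.5,[0.27,0.08,0],0],[0.5,[0,0,2],0],[0.5,[0,0,2],0],[0.5,[0,0,0.9],0],[0.5,[0,0,0],0],[0.5,[0,0,0],0]]}}

```text
t: 16.02
tool_pos: [0.576, 0.0087, 0.1088]
tool_rot: [1.815, 2.563, 0.001]
contact_force: [-0.0, -0.1, -2.0]
opening: 0.011
grip_force: 107.6
```

```bash
python3 s.py; python3 - <<'E'
from fit import *
im=grab('top','top3');grab('side','side3')
f=lambda a,u,v,h,s:cv2.resize(a[v-h:v+h,u-h:u+h],None,fx=s,fy=s,interpolation=cv2.INTER_LANCZOS4)
us,vs=map(int,proj(ld('side3'),[.546,.079,.09]))
cv2.imwrite('pics/c5.png',np.hstack([f(cv2.imread('pics/top3.png'),218,198,20,10),f(cv2.imread('pics/side3.png'),us,vs,20,10)]))
x=np.array([np.cos(np.radians(109.4)),np.sin(np.radians(109.4))])
for f,t in(('top',(.5461,.0790)),('side',(.5478,.082))):
    q=cloud(f+'3');p=np.array(t)
    q=q[(q[:,2]>.09)&(q[:,2]<.107)]
    c=p.copy()
    for _ in range(6):
        d=q[:,:2]-c;a=d@x;R=np.hypot(*d.T)
        s=q[(R<.033)&(R>.016)&~((a<-.012)&(np.abs(d@[-x[1],x[0]])<.017))]
        r=fit(s,109.4);c=r.x
    print(f,len(s),c,(c-p)*1000,r.fun,s[:,2].mean())
E
```

```text
{'t': 16.025, 'q': [-0.114, 0.044, 1.834, 0.0, 1.263, -0.453], 'tool_pos': [0.576, 0.009, 0.109], 'contact_force': [-0.03, -0.12, -2.013], 'wrist_torque': [-0.046, -0.068, -0.027], 'grip_force': 107.596, 'opening': 0.011}
xyaw 109.4 z [ 9.e-04 -1.e-04 -1.e+00]
top 41 [0.5477 0.0795] [1.5807 0.5304] 0.9997961268447307 0.10302089971189891
side 114 [0.5497 0.0823] [1.9496 0.3068] 21.597956508336672 0.09821852335885872
```

View pics/c5.png

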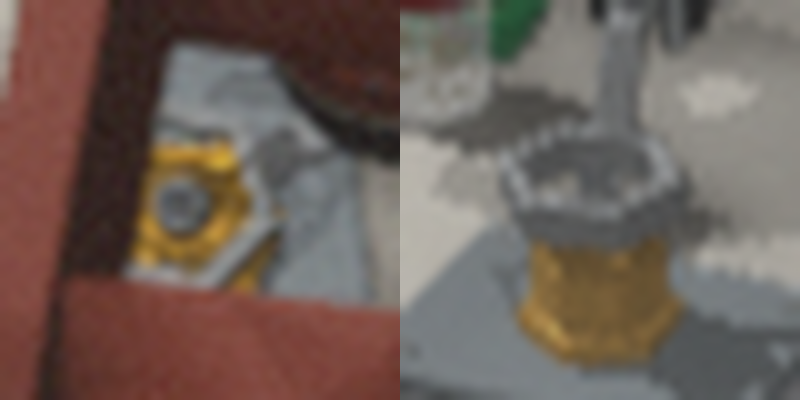

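The ring sits over the collar, with the tube top at (183,203) inside the opening. The fit says it is 1–1.5 mm too far in +x. Correct that and lower gently.

{"op": "send_rows", "data": {"rows": [[0.5,[0,-0.1,0],0],[0.5,[0,0,0.5],0],[0.5,[0,0,0.5],0],[0.5,[0,0,0.2],0],[0.5,[0,0,0],0]]}}

```text
t: 16.75
tool_pos: [0.5744, 0.0084, 0.0958]
tool_rot: [-1.815, -2.563, 0.001]
contact_force: [0.0, 0.4, -1.7]
opening: 0.0103
grip_force: 107.6
```

```bash
python3 s.py
```

```text
{'t': 16.75, 'q': [-0.115, 0.056, 1.845, 0.0, 1.241, -0.453], 'tool_pos': [0.574, 0.008, 0.096], 'contact_force': [0.015, 0.38, -1.735], 'wrist_torque': [-0.019, 0.087, -0.013], 'grip_force': 107.586, 'opening': 0.01}
xyaw 109.4 z [-8.e-04  1.e-04 -1.e+00]
```

{"op": "send_rows", "data": {"rows": [[0.5,[0,0,0.5],0],[0.5,[0,0,0.5],0],[0.5,[0,0,0.4],0],[0.5,[0,0,0],0]]}}

```text
t: 17.25
tool_pos: [0.5743, 0.0084, 0.0817]
tool_rot: [-1.815, -2.563, 0.001]
contact_force: [-0.7, 0.9, -2.9]
opening: 0.0109
grip_force: 107.6
```

```bash
python3 s.py
```

```text
{'t': 17.25, 'q': [-0.115, 0.074, 1.853, 0.0, 1.216, -0.453], 'tool_pos': [0.574, 0.008, 0.082], 'contact_force': [-0.665, 0.864, -2.866], 'wrist_torque': [-0.026, 0.047, 0.012], 'grip_force': 107.577, 'opening': 0.011}
xyaw 109.4 z [-8.e-04  1.e-04 -1.e+00]
```

{"op": "send_rows", "data": {"rows": [[0.5,[0,0,0.4],0],[0.5,[0.03,-0.67,0],5],[0.5,[0.03,-0.67,0],5],[0.5,[0,0,0],0]]}}

```text
t: 17.75
tool_pos: [0.5618, 0.0052, 0.0783]
tool_rot: [2.03, 2.396, 0.001]
contact_force: [2.6, 0.3, -4.2]
opening: 0.0103
grip_force: 107.4
```

```bash
python3 s.py
```

```text
{'t': 17.75, 'q': [-0.123, 0.048, 1.886, 0.0, 1.207, -0.288], 'tool_pos': [0.562, 0.005, 0.078], 'contact_force': [2.591, 0.267, -4.168], 'wrist_torque': [-0.016, -0.279, 0.055], 'grip_force': 107.406, 'opening': 0.01}
xyaw 99.45 z [ 1.2e-03  2.0e-04 -1.0e+00]
```

{"op": "send_rows", "data": {"rows": [[0.5,[0.03,-0.67,0],5],[0.5,[0.03,-0.67,0],5],[0.5,[0,0,0],0]]}}

```text
t: 18.12
tool_pos: [0.5487, 0.0043, 0.0784]
tool_rot: [2.23, 2.212, 0.002]
contact_force: [3.5, 1.6, -5.0]
opening: 0.0109
grip_force: 107.4
```

```bash
python3 s.py
```

```text
{'t': 18.125, 'q': [-0.128, 0.017, 1.917, 0.0, 1.206, -0.12], 'tool_pos': [0.549, 0.004, 0.078], 'contact_force': [3.489, 1.618, -5.02], 'wrist_torque': [0.09, -0.491, -0.015], 'grip_force': 107.42, 'opening': 0.011}
xyaw 89.53 z [ 1.4e-03  3.0e-04 -1.0e+00]
```

{"op": "send_rows", "data": {"rows": [[0.5,[0.03,-0.67,0],5],[0.5,[0,0,0],0]]}}

```text
t: 18.38
tool_pos: [0.542, 0.0046, 0.0784]
tool_rot: [2.324, 2.113, 0.002]
contact_force: [4.0, 1.7, -5.9]
opening: 0.0102
grip_force: 107.5
```

```bash
cat >> s.py <<'E'
p=o['tool_pos']-np.array([.5498,.0807,0]);F=o['contact_force'];print('axis torque',p[0]*F[1]-p[1]*F[0]+o['wrist_torque'][2], 'lever',np.hypot(*p[:2]),np.degrees(np.arctan2(-p[1],-p[0])))
E
python3 s.py
```

```text
{'t': 18.375, 'q': [-0.129, 0.002, 1.933, 0.001, 1.206, -0.034], 'tool_pos': [0.542, 0.005, 0.078], 'contact_force': [3.967, 1.684, -5.89], 'wrist_torque': [0.103, -0.543, 0.06], 'grip_force': 107.465, 'opening': 0.01}
xyaw 84.55 z [ 1.e-03  4.e-04 -1.e+00]
axis torque 0.34848998954027466 lever 0.0764466361936724 84.16311117117336
```

{"op": "send_rows", "data": {"rows": [[0.5,[0.03,-0.67,0],5],[0.5,[0,0,0],0]]}}

```text
t: 18.62
tool_pos: [0.5354, 0.0056, 0.0784]
tool_rot: [2.414, 2.01, 0.002]
contact_force: [3.2, 2.7, -5.6]
opening: 0.0106
grip_force: 107.5
```

```bash
python3 s.py
```

```text
{'t': 18.625, 'q': [-0.129, -0.014, 1.949, 0.001, 1.206, 0.053], 'tool_pos': [0.535, 0.006, 0.078], 'contact_force': [3.21, 2.687, -5.583], 'wrist_torque': [0.224, -0.627, 0.034], 'grip_force': 107.485, 'opening': 0.011}
xyaw 79.57 z [ 9.e-04  4.e-04 -1.e+00]
axis torque 0.23619302977644954 lever 0.07645769806579823 79.12880238116259
```

```bash
python3 - <<'E'
from fit import *
for n in('top','side'):
    grab(n,n+'4')
f=lambda a,u,v,h,s:cv2.resize(a[v-h:v+h,u-h:u+h],None,fx=s,fy=s,interpolation=cv2.INTER_LANCZOS4)
cv2.imwrite('pics/c6.png',np.hstack([f(cv2.imread('pics/top4.png'),225,200,30,6),f(cv2.imread('pics/side4.png'),245,205,30,7)[:360]]))
E
```

```text
(no output)
```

View pics/c6.png

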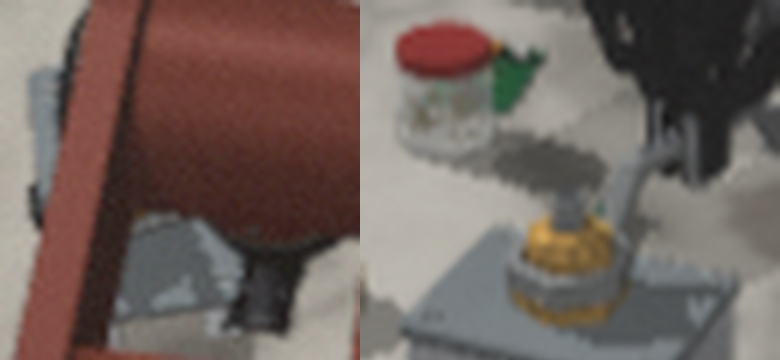

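The ring sits fully down around the nut, at (565,290) in the side half, and the handle is in the fingers. Continue turning and watch the torque.

{"op": "send_rows", "data": {"rows": [[0.5,[0.03,-0.67,0],5],[0.5,[0.03,-0.67,0],5]]}}

```text
t: 18.98
tool_pos: [0.5227, 0.0092, 0.0784]
tool_rot: [2.583, 1.787, 0.002]
contact_force: [5.3, 3.0, -6.2]
opening: 0.0107
grip_force: 107.5
```

```bash
python3 s.py
```

```text
{'t': 18.975, 'q': [-0.125, -0.045, 1.979, 0.001, 1.206, 0.235], 'tool_pos': [0.523, 0.009, 0.078], 'contact_force': [5.288, 3.028, -6.181], 'wrist_torque': [0.317, -0.784, 0.234], 'grip_force': 107.483, 'opening': 0.011}
xyaw 69.37 z [ 1.4e-03  4.0e-04 -1.0e+00]
axis torque 0.5301303862187285 lever 0.0764740355334469 69.21049359373755
```

{"op": "send_rows", "data": {"rows": [[0.5,[0.03,-0.67,0],5],[0.5,[0.03,-0.67,0],5]]}}

```text
t: 19.23
tool_pos: [0.5106, 0.015, 0.0784]
tool_rot: [2.729, 1.555, 0.003]
contact_force: [6.1, 3.7, -6.7]
opening: 0.0109
grip_force: 107.4
```

```bash
python3 s.py
```

```text
{'t': 19.225, 'q': [-0.117, -0.074, 2.007, 0.001, 1.207, 0.418], 'tool_pos': [0.511, 0.015, 0.078], 'contact_force': [6.065, 3.651, -6.65], 'wrist_torque': [0.289, -0.871, 0.248], 'grip_force': 107.353, 'opening': 0.011}
xyaw 59.36 z [ 1.8e-03  3.0e-04 -1.0e+00]
axis torque 0.5034662677244607 lever 0.0764926703703197 59.207147677193284
```

{"op": "send_rows", "data": {"rows": [[0.5,[0.03,-0.67,0],5],[0.5,[0.03,-0.67,0],5],[0.5,[0.03,-0.67,0],5],[0.5,[0.03,-0.67,0],5],[0.5,[0.03,-0.67,0],5]]}}

```text
t: 19.85
tool_pos: [0.4866, 0.0375, 0.0785]
tool_rot: [3.0, 0.928, 0.003]
contact_force: [7.6, 0.7, -8.4]
opening: 0.0103
grip_force: 107.3
```

```bash
python3 s.py
```

```text
{'t': 19.85, 'q': [-0.076, -0.133, 2.06, -0.0, 1.212, 0.895], 'tool_pos': [0.487, 0.038, 0.078], 'contact_force': [7.637, 0.72, -8.358], 'wrist_torque': [0.11, -1.03, 0.265], 'grip_force': 107.285, 'opening': 0.01}
xyaw 34.37 z [ 2.4e-03 -4.0e-04 -1.0e+00]
axis torque 0.5487993340021824 lever 0.07655019696900721 34.336938817703874
```

{"op": "send_rows", "data": {"rows": [[0.5,[0.03,-0.67,0],5],[0.5,[0.03,-0.67,0],5],[0.5,[0.03,-0.67,0],5],[0.5,[0.03,-0.67,0],5],[0.5,[0,0,0],0]]}}

```text
t: 20.48
tool_pos: [0.4756, 0.0617, 0.0785]
tool_rot: [3.115, 0.397, 0.003]
contact_force: [6.5, 0.1, -6.7]
opening: 0.0107
grip_force: 107.4
```

```bash
python3 s.py
```

```text
{'t': 20.475, 'q': [-0.026, -0.154, 2.08, -0.001, 1.214, 1.292], 'tool_pos': [0.476, 0.062, 0.078], 'contact_force': [6.548, 0.106, -6.674], 'wrist_torque': [-0.001, -0.88, 0.222], 'grip_force': 107.405, 'opening': 0.011}
xyaw 14.54 z [ 0.0022 -0.001  -1.    ]
axis torque 0.33808750314730246 lever 0.07659871178194874 14.34731049414471
```

{"op": "send_rows", "data": {"rows": [[0.5,[0.03,-0.67,0],5],[0.5,[0.03,-0.67,0],5],[0.5,[0,0,0],0],[0.5,[0,0,0],0]]}}

```text
t: 20.98
tool_pos: [0.4734, 0.0746, 0.0784]
tool_rot: [3.138, 0.125, 0.003]
contact_force: [6.3, -0.1, -7.0]
opening: 0.0106
grip_force: 107.5
```

```bash
python3 s.py; python3 - <<'E'
from h import *
fs=[ctrl.get_image('side') for _ in range(8)]
A=np.mean([f['frame'].astype(float) for f in fs],0)
u,v=map(int,proj(fs[0],[.5478,.082,.1025]));print(u,v)
n=np.mean(A[...],-1)
for k in('side0','side2','side3','side4',None):
    g=ld(k)['frame'].astype(float).mean(-1) if k else n
    # subpixel tube-top shift vs current by vertical phase correlation
    w=slice(v-7,v+8),slice(u-8,u+9)
    s,_=cv2.phaseCorrelate(np.float32(g[w]),np.float32(n[w]),cv2.createHanningWindow((17,15),cv2.CV_32F)); print(k,np.round(s,3))
E
```

```text
{'t': 20.975, 'q': [0.002, -0.155, 2.08, -0.001, 1.215, 1.493], 'tool_pos': [0.473, 0.075, 0.078], 'contact_force': [6.334, -0.128, -7.015], 'wrist_torque': [0.027, -0.771, 0.214], 'grip_force': 107.537, 'opening': 0.011}
xyaw 4.55 z [ 0.0018 -0.0012 -1.    ]
axis torque 0.2620440273902257 lever 0.07664392127558285 4.539004763380162
244 201
side0 [-0.3    0.533]
side2 [-0.224  0.258]
side3 [-0.101  0.204]
side4 [-0.088  0.506]
None [0.  0.5]
```

{"op": "send_rows", "data": {"rows": [[0.5,[0.03,0.67,0],-5],[0.5,[0,0,-0.5],0],[0.5,[0,0,-1],0],[0.5,[0,0,-1.5],0],[0.5,[0,0,-1.5],0],[0.5,[0,0,-2],0],[0.5,[0,0,0],0]]}}

```text
t: 22.25
tool_pos: [0.4741, 0.0681, 0.1448]
tool_rot: [3.13, 0.259, 0.002]
contact_force: [0.2, -0.9, -2.3]
opening: 0.01
grip_force: 111.3
```

```bash
python3 s.py
```

```text
{'t': 22.25, 'q': [-0.012, -0.239, 2.032, -0.001, 1.347, 1.393], 'tool_pos': [0.474, 0.068, 0.145], 'contact_force': [0.18, -0.931, -2.298], 'wrist_torque': [0.01, 0.015, -0.033], 'grip_force': 111.334, 'opening': 0.01}
xyaw 9.46 z [ 1.5e-03 -8.0e-04 -1.0e+00]
axis torque 0.03961781633186583 lever 0.07672522741502756 9.446546569898791
```

{"op": "send_rows", "data": {"rows": [[0.5,[-0.28,3,0],0],[0.5,[-0.28,5,0],0],[0.5,[-0.28,5.4,0],0],[0.5,[-0.28,5.4,0],0],[0.5,[-0.28,5.4,0],0],[0.5,[-0.28,4.2,0],0],[0.5,[0,3,0],0],[0.5,[0,0,0],0]]}}

```text
t: 23.25
tool_pos: [0.5075, -0.246, 0.1428]
tool_rot: [-3.131, -0.254, 0.003]
contact_force: [-0.0, 0.2, -2.4]
opening: 0.0095
grip_force: 124.7
```

{"op": "send_rows", "data": {"rows": [[0.5,[0,0,0],-10],[0.5,[0,0,0],-10],[0.5,[0,0,0],-10],[0.5,[0,0,0],-10],[0.5,[0,0,0],-10],[0.5,[0,0,0],-10],[0.5,[0,0,0],-10],[0.5,[0,0,0],-10],[0.5,[0,0,0],-10],[0.5,[0,0,0],-10]]}}

```text
t: 24.5
tool_pos: [0.5075, -0.2429, 0.1428]
tool_rot: [-1.805, -2.569, 0.0]
contact_force: [-0.0, 0.2, -1.6]
opening: 0.0093
grip_force: 124.7
```

```bash
python3 s.py; python3 - <<'E'
from h import *
T=[ctrl.get_image('top') for _ in range(12)];S=[ctrl.get_image('side') for _ in range(12)]
cv2.imwrite('pics/top5.png',T[0]['frame'][...,::-1])
np.savez('pics/avg5.npz',tr=np.array([i['range_z'] for i in T]),sr=np.array([i['range_z'] for i in S]),tf=np.mean([i['frame'].astype(float) for i in T],0),sf=np.mean([i['frame'].astype(float) for i in S],0))
d=ld('avg5')
for n,k in(('top','tr'),('side','sr')):
    u,v=map(lambda x:int(round(x)),proj(ld(n+'0'),[.5462,.0788,.1025] if n=='top' else [.5478,.082,.1025]))
    M=d[k];w=slice(v-2,v+3),slice(u-2,u+3)
    print(n,u,v,'noise',M.std(0)[w].mean()*1000)
    for f in [n+'0']+(['top1'] if n=='top' else []):
        print(f);print(((M.mean(0)-ld(f)['range_z'])[w]*1000).round(1))
# side tube top edge: column profiles
u,v=244,201
for f in('side0',None):
    g=(ld(f)['frame'].astype(float) if f else d['sf']).mean(-1); print(g[v-8:v+6,u-1:u+3].mean(1).round(0))
E
```

```text
{'t': 24.5, 'q': [-0.579, -0.023, 1.841, -0.0, 1.325, -0.925], 'tool_pos': [0.507, -0.243, 0.143], 'contact_force': [-0.019, 0.21, -1.636], 'wrist_torque': [-0.071, -0.023, 0.046], 'grip_force': 124.693, 'opening': 0.009}
xyaw 109.82 z [-1.5e-03  8.0e-04 -1.0e+00]
axis torque 0.030950918302047693 lever 0.32636934641392024 82.55103747084874
top 216 198 noise 33.4924
top0
[[  1.3   2.2   2.5   1.4  -0.3]
 [  0.1  -0.3  -0.3  -0.2  -2. ]
 [  0.4  -0.6   3.7  -1.1  -0. ]
 [-77.7  -0.5   1.9 -77.8   2.2]
 [ -2.3   2.6   1.6 -79.2  -2.8]]
top1
[[ 1.20e+00  1.20e+00 -1.30e+00  2.40e+00 -2.00e-01]
 [ 1.00e-01 -0.00e+00  1.00e-01 -1.10e+00  8.00e-01]
 [ 2.80e+00 -1.10e+00  2.00e+00 -1.00e-01  2.80e+00]
 [-7.74e+01 -3.40e+00  1.30e+00 -8.37e+01  1.10e+00]
 [ 2.60e+00 -1.30e+00 -6.00e-01  8.88e+02  5.00e-01]]
side 244 202 noise 28.75784
side0
[[-8.000e-01  1.000e+00 -9.000e-01  4.000e-01 -7.000e-01]
 [-6.900e+00 -1.500e+00  8.000e-01  6.000e-01 -2.000e-01]
 [-1.022e+02  2.074e+02  3.200e+00  4.600e+00  2.047e+02]
 [-4.200e+00  2.400e+00 -8.870e+01  5.700e+00  1.800e+00]
 [ 4.500e+00  0.000e+00 -1.000e-01 -3.000e+00  2.100e+00]]
[165. 162. 146. 115. 101.  99.  97.  96.  94.  92.  92.  91.  88.  86.]
[166. 164. 147. 116. 103. 100.  98.  96.  94.  88.  92.  96.  90.  88.]
```

Side profiles hint that the tube may not have sunk as expected. I'll compare it sub-pixel with the earlier averaged crops and look at the nut.

```bash
python3 - <<'E'
from h import *
d=ld('avg5')
f=lambda a,u,v,h,s:cv2.resize(a[v-h:v+h,u-h:u+h].clip(0,255).astype(np.uint8)[...,::-1],None,fx=s,fy=s,interpolation=cv2.INTER_LANCZOS4)
N=np.hstack([f(d['tf'],217,200,14,14),f(d['sf'],245,209,14,14)]);cv2.imwrite('pics/c7.png',N)
I={'c2':cv2.imread('pics/c2.png'),'c3':cv2.imread('pics/c3.png'),'c7':N}
for k,a in I.items():
    g=a.mean(-1); c=g[60:150,392+175:392+205].mean(1)
    l,h=c[:15].mean(),c[60:80].mean(); t=(l+h)/2; i=np.argmax(c<t); print(k,'edge row/14:',(60+i-1+(c[i-1]-t)/(c[i-1]-c[i]))/14,l,h)
    for r in (60,100,140): 
        pass
# global drift check: phase corr over box region avg frames
g0=ld('side0')['frame'].astype(np.float32).mean(-1);g7=d['sf'].astype(np.float32).mean(-1)
print(cv2.phaseCorrelate(g0[215:250,215:280].copy(),g7[215:250,215:280].copy(),cv2.createHanningWindow((65,35),cv2.CV_32F)))
print('sunk 1mm =',np.array(proj(ld('side0'),[.5478,.082,.1015]))-np.array(proj(ld('side0'),[.5478,.082,.1025])),'px')
E
```

```text
c2 edge row/14: 6.676173941798946 95.72296296296294 88.5261111111111
c3 edge row/14: 6.387612309074575 93.68592592592591 87.10055555555554
c7 edge row/14: 5.91651785714286 96.65333333333335 93.76944444444443
((-0.05569665320039974, -0.019476724870244766), 0.9996676851109958)
sunk 1mm = [0.00715764 0.29356614] px
```

View pics/c7.png

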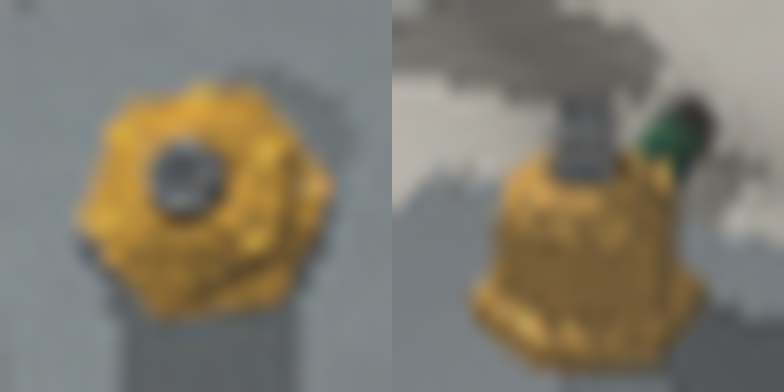

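```bash
python3 - <<'E'
from h import *
d=ld('avg5')
dn=lambda k:cv2.resize(cv2.imread(f'pics/{k}.png')[:,392:].astype(np.float32).mean(-1),(28,28),interpolation=cv2.INTER_AREA)
c2,c3,c7=map(dn,('c2','c3','c7'))
def sh(a,b,w):
    gy=cv2.Sobel(a,cv2.CV_32F,0,1,ksize=3)/8;gx=cv2.Sobel(a,cv2.CV_32F,1,0,ksize=3)/8
    A=np.stack([gx[w].ravel(),gy[w].ravel(),np.ones(gx[w].size),a[w].ravel()-a[w].mean()],1);s,*_=np.linalg.lstsq(A,-(b-a)[w].ravel()*np.ones(1),rcond=None);return s[:2].round(3)
for n,w in(('tubetop',(slice(4,11),slice(10,18))),('tubetop2',(slice(5,10),slice(11,18))),('ctrl foot',(slice(20,28),slice(4,24))),('ctrl conn',(slice(5,13),slice(18,25))),('ctrl left',(slice(2,12),slice(0,9)))):
    print(n,'c2-c3',sh(c2,c3,w),'c3-c7',sh(c3,c7,w),'c2-c7',sh(c2,c7,w))
E
```

```text
tubetop c2-c3 [ 0.007 -0.001] c3-c7 [0.08 0.03] c2-c7 [0.086 0.022]
tubetop2 c2-c3 [ 0.003 -0.017] c3-c7 [0.103 0.053] c2-c7 [0.107 0.03 ]
ctrl foot c2-c3 [-0.157 -0.065] c3-c7 [-0.023  0.113] c2-c7 [-0.051  0.14 ]
ctrl conn c2-c3 [ 0.042 -0.02 ] c3-c7 [ 0.046 -0.091] c2-c7 [ 0.082 -0.121]
ctrl left c2-c3 [ 0.015 -0.003] c3-c7 [-0.023  0.001] c2-c7 [-0.005 -0.   ]
```

```bash
python3 - <<'E'
from h import *
np.set_printoptions(linewidth=200)
d=ld('avg5')
m=lambda M:np.ma.median(np.ma.masked_equal(M,0),0).filled(0)
u,v=proj(ld('side0'),[.5478,.082,.1025]);print(u,v)
w=slice(196,207),slice(239,250)
for n,M in(('s0',ld('side0')['range_z']),('s4',ld('side4')['range_z']),('now',m(d['sr']))): print(n);print((M[w]*1000).round().astype(int))
for n,G in(('s0',ld('side0')['frame']),('now',d['sf'])): print(n);print(G.astype(float).mean(-1)[w].round().astype(int))
w=slice(194,203),slice(211,221)
for n,M in(('t0',ld('top0')['range_z']),('t1',ld('top1')['range_z']),('now',m(d['tr']))): print(n);print((M[w]*1000).round(1))
E
```

```text
244.48499689399745 201.98521963614596
s0
[[1351 1355 1353 1358 1351 1360 1356 1352 1351 1354 1354]
 [1351 1348 1344 1346 1345 1347 1346 1347 1344 1344 1342]
 [1342 1342 1340 1340 1339 1337 1339 1337 1342 1343 1337]
 [1329 1335 1332 1331 1333 1331 1332 1338 1329 1332 1330]
 [1324 1328 1323 1327 1326 1328 1325 1327 1328 1326 1323]
 [1321 1317 1326 1327 1322 1319 1320 1320 1318 1324 1317]
 [1313 1312 1313 1306 1107 1106 1104 1108 1314 1315 1312]
 [1307 1309 1303 1311 1100 1099 1098 1101 1310 1309 1305]
 [1306 1301 1301 1297 1099 1099 1102 1100 1301 1299 1277]
 [1298 1300 1289 1295 1104 1100 1102 1101 1294 1271 1263]
 [1289 1287 1284 1116 1105 1100 1102 1105 1114 1118 1263]]
s4
[[1351 1358 1356 1348 1352 1350 1349 1347 1356 1352 1350]
 [1348 1349 1352 1346 1348 1343 1350 1348 1346 1345 1344]
 [1342 1338 1337 1340 1343 1334 1339 1339 1341    0 1336]
 [1332 1335 1334 1334 1336 1332 1334 1336 1332 1333    0]
 [1328 1321 1328 1330 1326 1331 1332 1323 1325 1332 1324]
 [1321 1322 1321 1321 1318 1325 1319 1322 1322 1319 1320]
 [1313 1316 1313 1315 1108 1105 1103 1107 1314 1313 1309]
 [1307 1308
[... 3191 characters left out ...]
   980.3  979.6  978.9  982.   981.1]]
now
[[1022.1 1014.9  991.5  989.5  987.5  985.2  987.1  986.4  989.4  991.4]
 [ 990.9  989.1  986.2  986.4  983.9  984.8  985.3  983.9  984.3  985.9]
 [ 989.1  988.3  985.2  983.6  968.8  969.8  969.6  983.9  984.6  984.4]
 [ 988.8  985.6  983.9  968.1  967.5  969.8  969.5  970.   984.   983.6]
 [ 987.4  983.3  982.5  967.4  967.4  969.1  968.5  968.8  982.3  984.1]
 [ 987.5  982.5  982.2  968.9  966.5  967.5  968.3  969.1  982.9  983.6]
 [ 987.4  982.9  981.8  982.   968.1  968.5  968.5  975.9  982.4  983.5]
 [ 985.9  983.8  982.2  982.7  982.6  977.2  979.6  983.7  982.1  983. ]
 [ 987.4  983.7  980.4  982.4  982.1  982.4  980.2  981.5  982.2  983.8]]
```

The tube rim dropped in the side depth: rim pixels at row 202 flipped to background. The top depth shows about 0.7–1.1 mm of sink, and the nut turned roughly 80–90°, all inside the window. Now lay the spanner down.

{"op": "send_rows", "data": {"rows": [[0.5,[0,0,4],0],[0.5,[0,0,4],0],[0.5,[0,0,2],0],[0.5,[0,0,1],0],[0.5,[0,0,0.7],0],[0.5,[0,0,0.4],0],[0.5,[0,0,0.2],0],[0.5,[0,0,0],0]]}}

```text
t: 26.7
tool_pos: [0.5089, -0.2446, 0.0214]
tool_rot: [1.814, 2.563, 0.0]
contact_force: [1.7, -0.9, -1.4]
opening: 0.0071
grip_force: 90.5
```

```bash
python3 s.py
```

```text
{'t': 26.7, 'q': [-0.58, 0.135, 1.902, 0.0, 1.103, -0.918], 'tool_pos': [0.509, -0.245, 0.021], 'contact_force': [1.653, -0.88, -1.377], 'wrist_torque': [-0.032, -0.075, 0.011], 'grip_force': 90.476, 'opening': 0.007}
xyaw 109.4 z [ 1.5e-03 -9.0e-04 -1.0e+00]
axis torque 0.5844101823122321 lever 0.32782667820420375 82.82672140861989
```

{"op": "send_rows", "data": {"rows": [[0.5,[0,0,0.2],0],[0.5,[0,0,0],0],[3,[0,0,0],0],[5,[0,0,0],0],[5,[0,0,0],0],[5,[0,0,-2],0],[5,[0,0,-5],0],[5,[0,0,-5],0],[5,[0,4,0],0],[5,[0,0,0],0]], "newtons": 30}}

```text
t: 27.95
tool_pos: [0.5479, -0.2306, 0.1413]
tool_rot: [1.81, 2.562, 0.001]
contact_force: [-0.4, -0.1, -0.2]
opening: 0.0498
grip_force: 0.0
```

```bash
python3 s.py; python3 - <<'E'
from fit import *
grab('top','top6');grab('side','side6')
u,v=map(int,proj(ld('side6'),[.507,-.245,.03]));
f=lambda a,u,v,s:cv2.resize(a[v-35:v+35,u-40:u+40],None,fx=s,fy=s,interpolation=cv2.INTER_CUBIC)
cv2.imwrite('pics/c8.png',np.hstack([f(cv2.imread('pics/top6.png'),330,215,5),f(cv2.imread('pics/side6.png'),u,v,5)]))
for n in('top0','top6','side0','side6'):
    q=cloud(n)
    for c in((.4817,-.173),(.5342,-.323)):
        s=q[(np.hypot(q[:,0]-c[0],q[:,1]-c[1])<.033)&(q[:,2]>.006)&(q[:,2]<.03)];print(n,len(s),s.mean(0),np.percentile(s[:,2],50))
    s=q[(np.hypot(q[:,0]-.508,q[:,1]+.247)<.05)&(q[:,2]>.03)&(q[:,2]<.06)];print('handle',len(s),np.median(s[:,2]) if len(s) else 0)
E
```

```text
{'t': 27.95, 'q': [-0.524, 0.05, 1.77, 0.0, 1.317, -0.864], 'tool_pos': [0.548, -0.231, 0.141], 'contact_force': [-0.407, -0.074, -0.207], 'wrist_torque': [0.012, 0.02, -0.046], 'grip_force': 0.0, 'opening': 0.05}
xyaw 109.51 z [ 0.0038 -0.002  -1.    ]
axis torque -0.17225995357538668 lever 0.3113465161647043 89.6553416361858
top0 132 [ 0.4829 -0.1763  0.0135] 0.012812832261911544
top0 104 [ 0.5326 -0.3223  0.0133] 0.012603988399489618
handle 150 0.040715920993508514
top6 8 [ 0.4522 -0.1687  0.0112] 0.011896237012855582
top6 6 [ 0.5118 -0.3277  0.0243] 0.02585046668667501
handle 0 0
side0 78 [ 0.4858 -0.1755  0.0123] 0.010945370077703465
side0 28 [ 0.5309 -0.3187  0.0115] 0.010955604970627975
handle 47 0.0385972561363519
side6 43 [ 0.4697 -0.1768  0.0166] 0.014275192170042472
side6 15 [ 0.5101 -0.3239  0.0181] 0.017511862037332904
handle 9 0.033113737847068725
```

View pics/c8.png

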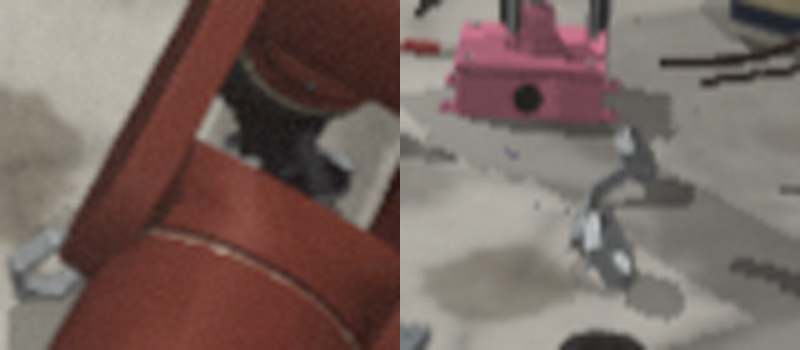

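The spanner rolled in the grip and was set down leaning over (side half, (600,250)). Clear the arm away and measure its posture numerically.

{"op": "send_rows", "data": {"rows": [[5,[0,0,-5],0],[5,[-2.3,-5,-1],0],[5,[-2.3,-5,-1],0],[5,[-2.3,-5,-1],0],[5,[-2.3,-5,-1],0],[5,[-2.3,-5,-1],0],[5,[-2.3,-5,-1],0],[5,[-2.3,-5,-1],0],[5,[0,0,0],0]]}}

```text
t: 29.18
tool_pos: [0.2658, -0.5008, 0.2587]
tool_rot: [-1.823, -2.558, 0.001]
contact_force: [0.2, -0.5, 0.1]
opening: 0.05
grip_force: 0.0
```

```bash
python3 s.py; python3 - <<'E'
from fit import *
grab('top','top7');grab('side','side7')
for n in('top7','side7'):
    q=cloud(n);s=q[(np.abs(q[:,0]-.5)<.08)&(q[:,1]>-.37)&(q[:,1]<-.13)&(q[:,2]>.006)&(q[:,2]<.08)]
    print(n,len(s),s.min(0),s.max(0))
    x=np.array([np.cos(np.radians(109.4)),np.sin(np.radians(109.4)),0]);y=np.array([x[1],-x[0],0])
    a=(s-[.508,-.2465,0])@x*1000;b=(s-[.508,-.2465,0])@y*1000
    for lo in range(-120,121,15):
        m=(a>=lo)&(a<lo+15)
        if m.sum()>2: print(lo,m.sum(),'b',np.percentile(b[m],[0,20,50,80,100]).round(0),'z',(np.percentile(s[m,2],[0,20,50,80,100])*1000).round(0))
E
```

```text
{'t': 29.175, 'q': [-1.214, -0.1, 1.718, -0.001, 1.524, -1.546], 'tool_pos': [0.266, -0.501, 0.259], 'contact_force': [0.232, -0.526, 0.088], 'wrist_torque': [0.001, -0.037, -0.011], 'grip_force': 0.0, 'opening': 0.05}
xyaw 109.06 z [-6.e-04 -5.e-04 -1.e+00]
axis torque 0.2735386367863721 lever 0.6471472449057422 63.96537528749675
top7 488 [ 0.4399 -0.3322  0.0061] [ 0.5257 -0.1311  0.0535]
-90 11 b [-34. -30. -26. -18. -14.] z [14. 22. 28. 34. 34.]
-75 53 b [-38. -31. -24. -13.  -6.] z [ 6. 10. 19. 38. 42.]
-60 47 b [-37. -32. -17. -11.  -7.] z [ 6. 13. 35. 40. 44.]
-45 48 b [-35. -25. -18. -12.  -2.] z [13. 18. 23. 29. 39.]
-30 31 b [-14.  -6.   0.   5.  11.] z [ 7. 11. 13. 17. 24.]
-15 19 b [ 2.  3.  6.  9. 11.] z [ 7. 11. 13. 14. 17.]
0 19 b [ 1.  3.  6.  9. 11.] z [ 8. 10. 11. 14. 15.]
15 20 b [ 1.  3.  7. 10. 12.] z [ 7. 11. 12. 14. 17.]
30 20 b [ 1.  4.  7. 10. 12.] z [ 7.  9. 13. 15. 18.]
45 21 b [ 2.  4.  7. 11. 13.] z [ 9. 11. 13. 15. 17.]
60 24 b [-19.  -9.  -2.   4.  12.] z [11. 17. 22. 25. 38.]
75 52 b [-34. -28. -20. -10.  -3.] z [10. 17. 34. 44. 49.]
90 51 b [-37. -31.
[... 319 characters left out ...]
 [ 9. 14. 21. 32. 38.]
-60 18 b [-33. -27. -12.  -9.  -4.] z [11. 18. 33. 38. 43.]
-45 32 b [-29. -22. -17. -10.   3.] z [ 6. 15. 20. 26. 36.]
-30 19 b [-15.  -6.  -1.   6.  13.] z [ 6.  9. 12. 16. 22.]
-15 4 b [4. 4. 6. 8. 9.] z [ 7.  9. 10. 11. 13.]
0 6 b [ 6.  6.  9. 11. 11.] z [ 7.  9. 11. 12. 15.]
15 5 b [ 9. 11. 12. 14. 16.] z [ 8. 11. 13. 13. 13.]
45 4 b [ 9. 11. 12. 14. 16.] z [10. 12. 13. 14. 14.]
60 7 b [ 7.  7. 11. 14. 15.] z [ 8.  9. 12. 15. 16.]
75 38 b [-30. -23. -19. -14. -10.] z [ 6. 12. 21. 30. 41.]
90 13 b [-31. -29.  -8.   0.   5.] z [ 9. 11. 45. 48. 52.]
105 21 b [-32. -10.  -6.  -1.   4.] z [ 8. 37. 43. 46. 51.]
120 35 b [-26. -20. -15.  -9.  -1.] z [ 8. 17. 26. 36. 43.]
```

The spanner lies on its side: the handle is on the bench at z≈10 mm and the rings lean up to z≈50 mm, about 127° of roll. Plan: squeeze the large ring upright between the fingers, then tip it over toward the rings' underside with one finger. First, where the ring is.

```bash
cat > sp.py <<'E'
from fit import *
def ana(n,show=True):
    q=cloud(n);s=q[(np.abs(q[:,0]-.5)<.12)&(q[:,1]>-.38)&(q[:,1]<-.08)&(q[:,2]>.006)&(q[:,2]<.08)]
    lab=s
    x=np.array([np.cos(np.radians(109.4)),np.sin(np.radians(109.4)),0]);y=np.array([x[1],-x[0],0])
    a=(s-[.508,-.2465,0])@x*1000;b=(s-[.508,-.2465,0])@y*1000;z=s[:,2]*1000
    k=(b>-70)&(b<60)&(a<150)&(a>-130);a,b,z=a[k],b[k],z[k]
    print(n,len(a),'a',np.percentile(a,[0,1,99,100]).round(1))
    for lo,hi in((70,140),(-20,50),(-100,-40)):
        m=(a>lo)&(a<hi)
        if m.sum()<4: continue
        f=np.polyfit(z[m],b[m],1) if np.ptp(z[m])>15 else (0,0)
        print((lo,hi),'a',np.percentile(a[m],[1,99]).round(),'b',np.percentile(b[m],[1,50,99]).round(),'z',np.percentile(z[m],[1,50,99]).round(),'db/dz',round(f[0],2),'a at top',a[m][z[m]>np.percentile(z[m],92)].mean().round())
E
python3 -c "
from sp import *
ana('top7');ana('side7')"
```

```text
top7 488 a [-80.3 -77.8 125.1 125.7]
(70, 140) a [ 71. 125.] b [-35. -15.  -0.] z [ 7. 38. 53.] db/dz 0.59 a at top 100.0
(-20, 50) a [-18.  48.] b [ 1.  6. 12.] z [ 7. 12. 17.] db/dz 0 a at top 28.0
(-100, -40) a [-79. -40.] b [-37. -22.  -7.] z [ 7. 29. 42.] db/dz 0.59 a at top -59.0
side7 226 a [-79.6 -75.5 128.1 130.9]
(70, 140) a [ 77. 130.] b [-32. -15.   4.] z [ 8. 26. 51.] db/dz 0.58 a at top 104.0
(-20, 50) a [-18.  35.] b [ 3. 10. 15.] z [ 7. 12. 17.] db/dz 0 a at top -7.0
(-100, -40) a [-79. -40.] b [-32. -18.  -4.] z [ 8. 24. 42.] db/dz 0.61 a at top -56.0
```

{"op": "send_rows", "data": {"rows": [[8.5,[3.75,4.25,0],-0.3],[8.5,[3.75,4.25,0],0],[8.5,[3.75,4.25,0],0],[8.5,[3.75,4.25,0],0],[8.5,[3.75,4.25,0],0],[8.5,[3.75,4.25,0],0],[8.5,[3.75,4.25,0],0],[8.5,[0,0,6],0],[8.5,[0,0,6],0],[8.5,[0,0,0],0]]}}

```text
t: 30.52
tool_pos: [0.4566, -0.1479, 0.1321]
tool_rot: [-1.798, -2.56, 0.003]
contact_force: [-0.6, -0.1, 1.2]
opening: 0.0851
grip_force: 0.0
```

```bash
python3 s.py
```

```text
{'t': 30.525, 'q': [-0.469, -0.211, 2.032, 0.0, 1.335, -0.815], 'tool_pos': [0.457, -0.148, 0.132], 'contact_force': [-0.55, -0.12, 1.244], 'wrist_torque': [0.017, -0.019, 0.013], 'grip_force': 0.0, 'opening': 0.085}
xyaw 109.83 z [-0.0119  0.0062 -0.9999]
axis torque -0.10199924161116519 lever 0.24691164474307647 67.82089867686379
```

{"op": "send_rows", "data": {"rows": [[8.5,[-0.8,0.15,3],0],[8.5,[0,0,4],0],[8.5,[0,0,3],0],[8.5,[0,0,2],0],[8.5,[0,0,0],0]]}}

```text
t: 31.15
tool_pos: [0.4656, -0.1586, 0.0194]
tool_rot: [-1.808, -2.569, -0.0]
contact_force: [-0.4, -0.8, -0.2]
opening: 0.085
grip_force: 0.0
```

```bash
python3 s.py
```

```text
{'t': 31.15, 'q': [-0.48, -0.027, 2.075, 0.0, 1.093, -0.824], 'tool_pos': [0.466, -0.159, 0.019], 'contact_force': [-0.358, -0.8, -0.154], 'wrist_torque': [0.015, -0.015, -0.066], 'grip_force': 0.0, 'opening': 0.085}
xyaw 109.72 z [-0.e+00  1.e-04 -1.e+00]
axis torque -0.08455975567336732 lever 0.2536550386914305 70.61297781362948
```

{"op": "send_rows", "data": {"rows": [[7,[0.4,-0.3,0.8],0],[6,[0,0,0],0],[5,[0,0,0],0],[4,[0,0,0],0],[3,[0,0,0],0],[2,[0,0,0],0],[1,[0,0,0],0],[1,[0,0,0],0]], "newtons": 40}}

```text
t: 32.15
tool_pos: [0.4607, -0.1558, 0.0103]
tool_rot: [-1.808, -2.568, 0.0]
contact_force: [-0.9, 0.9, 0.8]
opening: 0.0114
grip_force: 39.0
```

```bash
python3 s.py;python3 -c "
from sp import *
grab('top','top8');grab('side','side8');ana('top8');ana('side8')"
```

```text
{'t': 32.15, 'q': [-0.479, -0.023, 2.09, 0.0, 1.075, -0.823], 'tool_pos': [0.461, -0.156, 0.01], 'contact_force': [-0.857, 0.911, 0.768], 'wrist_torque': [0.034, 0.259, 0.056], 'grip_force': 39.03, 'opening': 0.011}
xyaw 109.71 z [-5.e-04  3.e-04 -1.e+00]
axis torque -0.22799934662307988 lever 0.25267640885311504 69.35682064846615
top8 161 a [-81.1 -80.  112.7 112.9]
(70, 140) a [109. 113.] b [-65. -56. -54.] z [64. 77. 80.] db/dz -0.25 a at top 113.0
(-20, 50) a [-20.  14.] b [ 7. 13. 18.] z [24. 29. 33.] db/dz 0 a at top 2.0
(-100, -40) a [-80. -40.] b [-25. -18. -11.] z [15. 39. 46.] db/dz 0.09 a at top -59.0
side8 313 a [ -7.8  13.1 127.2 129.4]
(70, 140) a [ 90. 127.] b [-59. -15.  32.] z [12. 54. 79.] db/dz 0.06 a at top 112.0
(-20, 50) a [-7. 25.] b [13. 17. 20.] z [25. 28. 31.] db/dz 0 a at top 13.0
```

The ring stands vertical between the fingers (small-ring lean 0.09, handle at z=29 mm). Loosen slightly and raise the fingers so that only the top of the ring is held.

{"op": "send_rows", "data": {"rows": [[1.5,[0,-0.15,0],0],[1.8,[0,-0.15,0],0],[1.8,[0,0,-1],0],[1.8,[0,0,-1.2],0],[1.8,[0,0,-1.2],0],[1.8,[0,0,0],0]]}}

```text
t: 33.0
tool_pos: [0.4593, -0.1576, 0.0463]
tool_rot: [1.806, 2.566, 0.001]
contact_force: [0.7, 0.0, -0.4]
opening: 0.0178
grip_force: 0.1
```

```bash
python3 s.py;python3 -c "
from sp import *
grab('top','top9');grab('side','side9');ana('top9');ana('side9')"
```

```text
{'t': 33.0, 'q': [-0.484, -0.09, 2.083, -0.0, 1.145, -0.828], 'tool_pos': [0.459, -0.158, 0.046], 'contact_force': [0.672, 0.001, -0.365], 'wrist_torque': [0.063, -0.055, -0.005], 'grip_force': 0.149, 'opening': 0.018}
xyaw 109.7 z [ 0.0033 -0.0017 -1.    ]
axis torque 0.15487578851479536 lever 0.254842907999148 69.21080847882035
top9 144 a [-79.5 -78.6   2.8   4.5]
(-20, 50) a [-18.   4.] b [ 8. 13. 18.] z [22. 27. 32.] db/dz 0 a at top -15.0
(-100, -40) a [-79. -40.] b [-25. -17. -10.] z [ 9. 39. 45.] db/dz 0.18 a at top -60.0
side9 214 a [-54.5 -51.3 126.7 129.9]
(70, 140) a [ 72. 127.] b [-39. -16.   6.] z [12. 51. 78.] db/dz -0.04 a at top 108.0
(-20, 50) a [-4. 48.] b [12. 16. 21.] z [24. 29. 30.] db/dz 0 a at top 10.0
(-100, -40) a [-54. -41.] b [-18. -14.  -8.] z [ 8. 32. 38.] db/dz 0.21 a at top -51.0
```

{"op": "send_rows", "data": {"rows": [[2.8,[0,-0.65,0.15],0],[3.8,[0,-0.65,0.15],0],[4.8,[0,-0.65,0.2],0],[5.8,[0,-0.65,0.2],0],[6.8,[0,-0.65,0.2],0],[7.8,[0,-0.65,0.2],0],[8.5,[0,-0.5,0.2],0],[8.5,[0,0,0],0]]}}

```text
t: 34.1
tool_pos: [0.4163, -0.1718, 0.0311]
tool_rot: [-1.809, -2.568, 0.0]
contact_force: [0.9, 0.3, -0.1]
opening: 0.0848
grip_force: 0.3
```

```bash
python3 s.py;python3 -c "
from sp import *
grab('top','top10');grab('side','side10');ana('top10');ana('side10')"
```

```text
{'t': 34.1, 'q': [-0.557, -0.153, 2.169, -0.0, 1.126, -0.9], 'tool_pos': [0.416, -0.172, 0.031], 'contact_force': [0.88, 0.305, -0.135], 'wrist_torque': [0.027, 0.009, 0.002], 'grip_force': 0.293, 'opening': 0.085}
xyaw 109.67 z [-2.e-04  1.e-04 -1.e+00]
axis torque 0.18338742500645858 lever 0.285607655491026 62.125130000176895
top10 195 a [-80.5 -78.5  44.8  48.5]
(-20, 50) a [-18.  46.] b [ 2.  7. 13.] z [26. 31. 34.] db/dz 0 a at top 26.0
(-100, -40) a [-80. -40.] b [-26. -19.  -5.] z [ 7. 38. 45.] db/dz -0.35 a at top -58.0
side10 159 a [-56.9 -42.8 127.8 128.2]
(70, 140) a [ 71. 128.] b [-35. -23.  -3.] z [10. 46. 78.] db/dz 0.19 a at top 109.0
(-20, 50) a [-18.  47.] b [ 4.  9. 16.] z [17. 28. 31.] db/dz 0.12 a at top 38.0
(-100, -40) a [-56. -41.] b [-22. -18. -11.] z [ 7. 10. 40.] db/dz 0.13 a at top -57.0
```

It is tipping the right way (handle up to z≈31 mm and moving back). Keep pushing.

{"op": "send_rows", "data": {"rows": [[8.5,[0,-0.5,0],0],[8.5,[0,-0.5,0],0],[8.5,[0,-0.5,0],0],[8.5,[0,0,0],0]]}}

```text
t: 34.7
tool_pos: [0.402, -0.1768, 0.0312]
tool_rot: [-1.809, -2.568, 0.0]
contact_force: [-0.2, -0.1, -0.2]
opening: 0.0853
grip_force: 0.2
```

```bash
python3 s.py;python3 -c "
from sp import *
grab('top','top11');grab('side','side11');ana('top11');ana('side11')"
```

```text
{'t': 34.7, 'q': [-0.584, -0.184, 2.195, -0.0, 1.131, -0.927], 'tool_pos': [0.402, -0.177, 0.031], 'contact_force': [-0.174, -0.09, -0.189], 'wrist_torque': [0.063, -0.069, -0.008], 'grip_force': 0.18, 'opening': 0.085}
xyaw 109.67 z [-3.e-04  1.e-04 -1.e+00]
axis torque -0.03963189718477663 lever 0.2969196022607409 60.15087562777783
top11 289 a [-81.  -79.1 124.1 124.7]
(70, 140) a [104. 125.] b [-43. -33. -27.] z [ 7. 18. 43.] db/dz -0.29 a at top 123.0
(-20, 50) a [-19.  50.] b [-10.  -3.   5.] z [32. 40. 45.] db/dz 0 a at top 34.0
(-100, -40) a [-80. -41.] b [-37. -26. -14.] z [ 7. 35. 45.] db/dz -0.38 a at top -61.0
side11 182 a [-81.7 -74.4 127.1 127.3]
(70, 140) a [ 71. 127.] b [-50. -33. -15.] z [ 9. 43. 79.] db/dz -0.0 a at top 108.0
(-20, 50) a [14. 47.] b [-7. -1.  4.] z [33. 38. 40.] db/dz 0 a at top 44.0
(-100, -40) a [-81. -49.] b [-29. -22. -14.] z [17. 38. 43.] db/dz -0.46 a at top -57.0
```

{"op": "send_rows", "data": {"rows": [[8.5,[0,-0.5,0],0],[8.5,[0,-0.5,0],0],[8.5,[0,-0.5,0],0],[8.5,[0,-0.4,0],0],[8.5,[0,0,0],0]]}}

```text
t: 35.42
tool_pos: [0.3843, -0.1833, 0.0313]
tool_rot: [-1.809, -2.568, 0.0]
contact_force: [0.6, 0.2, 0.5]
opening: 0.0853
grip_force: 0.0
```

```bash
python3 s.py;python3 -c "
from sp import *
grab('top','top12');grab('side','side12');ana('top12');ana('side12')"
```

```text
{'t': 35.425, 'q': [-0.62, -0.222, 2.227, -0.0, 1.137, -0.963], 'tool_pos': [0.384, -0.183, 0.031], 'contact_force': [0.567, 0.206, 0.496], 'wrist_torque': [0.016, 0.015, 0.026], 'grip_force': 0.0, 'opening': 0.085}
xyaw 109.67 z [-1.e-04 -0.e+00 -1.e+00]
axis torque 0.14141220402891816 lever 0.3115508043633955 57.91813793391632
top12 245 a [-83.2 -81.4 121.3 122.5]
(70, 140) a [102. 122.] b [-69. -53. -42.] z [ 7. 12. 61.] db/dz 0.12 a at top 113.0
(-20, 50) a [-19.  36.] b [-64. -56. -49.] z [37. 41. 46.] db/dz 0 a at top 10.0
(-100, -40) a [-83. -41.] b [-68. -47. -27.] z [ 6. 12. 18.] db/dz 0 a at top -46.0
side12 145 a [-61.3 -59.6 123.9 124.6]
(70, 140) a [ 72. 124.] b [-67. -50. -37.] z [ 6. 14. 79.] db/dz 0.1 a at top 108.0
(-20, 50) a [ 7. 48.] b [-63. -57. -51.] z [37. 39. 42.] db/dz 0 a at top 38.0
(-100, -40) a [-61. -45.] b [-66. -62. -58.] z [ 6.  9. 13.] db/dz 0 a at top -58.0
```

The spanner has fallen flat (handle top 41 mm, rings 12 mm). Raise the tool, move away and verify.

{"op": "send_rows", "data": {"rows": [[8.5,[0,0,-3],0],[8.5,[0,0,-5],0],[8.5,[0,0,-6],0],[8.5,[0,0,-6],0],[8.5,[-5,0,0],0],[8.5,[-5,0,0],0],[8.5,[-5,0,0],0],[8.5,[-5,0,0],0],[8.5,[-5,0,0],0],[8.5,[-5,0,0],0]]}}

```text
t: 36.78
tool_pos: [0.4864, -0.4672, 0.2309]
tool_rot: [-1.808, -2.569, -0.0]
contact_force: [0.2, 0.8, 1.0]
opening: 0.0848
grip_force: 0.0
```

```bash
python3 s.py;python3 -c "
from sp import *
a=grab('top','top13');grab('side','side13');ana('top13');ana('side13')
q=cloud('top13')
x=np.array([np.cos(np.radians(109.4)),np.sin(np.radians(109.4))]);y=np.array([x[1],-x[0]])
A=(q[:,:2]-[.508,-.2465])@x;B=(q[:,:2]-[.508,-.2465])@y
s=(A>-.1)&(A<.14)&(B>-.1)&(B<-.01)&(q[:,2]>.006)&(q[:,2]<.02)
M=np.c_[A,B,np.ones(len(A))][s];print('ring plane slopes',np.linalg.lstsq(M,q[s,2],rcond=None)[0],s.sum())
d=cv2.absdiff(cv2.imread('pics/top0.png'),cv2.imread('pics/top13.png')).max(-1)>45
n,l,st,c=cv2.connectedComponentsWithStats(cv2.morphologyEx(d.astype(np.uint8),cv2.MORPH_OPEN,np.ones((2,2))))
for i in range(1,n):
    if st[i,4]>12: print(c[i].round(),st[i])
"
```

```text
{'t': 36.775, 'q': [-0.876, 0.167, 1.49, 0.0, 1.485, -1.219], 'tool_pos': [0.486, -0.467, 0.231], 'contact_force': [0.24, 0.82, 0.981], 'wrist_torque': [0.002, -0.114, 0.04], 'grip_force': 0.0, 'opening': 0.085}
xyaw 109.7 z [-1.e-04  3.e-04 -1.e+00]
axis torque 0.1190426760539431 lever 0.5515197682869769 83.3973603216925
top13 348 a [-82.9 -80.5 121.1 123.7]
(70, 140) a [ 71. 123.] b [-70. -52. -39.] z [ 8. 13. 21.] db/dz 0 a at top 79.0
(-20, 50) a [-18.  49.] b [-66. -57. -49.] z [36. 41. 45.] db/dz 0 a at top 18.0
(-100, -40) a [-83. -42.] b [-68. -49. -27.] z [ 7. 12. 16.] db/dz 0 a at top -61.0
side13 145 a [-79.3 -75.9 124.3 126. ]
(70, 140) a [ 71. 125.] b [-67. -54. -37.] z [ 6. 10. 24.] db/dz -0.21 a at top 75.0
(-20, 50) a [-19.  47.] b [-63. -54. -45.] z [36. 39. 42.] db/dz 0 a at top 17.0
(-100, -40) a [-78. -41.] b [-66. -37. -24.] z [ 6. 10. 14.] db/dz 0 a at top -49.0
ring plane slopes [ 0.0015 -0.0074  0.0119] 225
[437. 310.] [  331   170   181   214 13784]
[454. 195.] [438 182  33  35 553]
[350. 212.] [347 206   8  14  54]
[334. 216.] [323 212  23   9  74]
[314. 222.] [307 219  14   9  57]
[323. 234.] [314 229  20  10  82]
[507. 272.] [502 237  10  64 347]
[317. 245.] [314 243   7   5  23]
[451. 275.] [449 268   5  16  56]
[235. 329.] [232 326   6   7  19]
[226. 352.] [195 333  56  36 949]
[509. 339.] [506 336   6   7  32]
[503. 351.] [489 344  23  19 156]
[172. 371.] [147 349  47  35 845]
[201. 370.] [196 363  10  15  40]
[234. 372.] [230 365   9  14  91]
[508. 383.] [503 382   9   2  14]
```

Flat, and no bystander moved. One last numeric check of the tube sink from all the saved depth frames.

```bash
python3 - <<'E'
from h import *
d=ld('avg5')
px=[(202,244),(202,245),(203,243),(203,244),(203,245),(203,246)]
base=np.array([[ld(k)['range_z'][p] for p in px] for k in('side0','side2','side3','side4')])*1000
S=np.array([ctrl.get_image('side')['range_z'] for _ in range(15)])
T=np.array([ctrl.get_image('top')['range_z'] for _ in range(15)])
sr=np.concatenate([d['sr'],S]);tr=np.concatenate([d['tr'],T])
now=np.array([[m[p] for p in px] for m in sr])*1000
now[(now<1090)|(now>1130)]=np.nan;b=base.copy();b[(b<1090)|(b>1130)]=np.nan
print(base.round(0));print(np.nanmean(now,0).round(2),np.nanstd(now,0).round(1))
df=np.nanmean(now,0)-np.nanmean(b,0);print('side',df.round(1),df.mean()/2.04)
tp=[(196,215),(196,216),(196,217)]+[(r,c) for r in(197,198,199) for c in range(214,219)]+[(200,215),(200,216),(200,217)]
f=lambda M:np.array([M[p] for p in tp])*1000
n=np.array([f(m) for m in tr]);n[(n<955)|(n>976)]=np.nan
b=np.array([f(ld(k)['range_z']) for k in('top0','top1')]);b[(b<955)|(b>976)]=np.nan
D=np.nanmean(n,0)-b;print('top',np.nanmean(D,1),np.nanmean(D),'sd',np.nanstd(n,0).mean())
# reference: lid area drift
w=slice(205,222),slice(208,228)
print('lid',[np.median((np.median(tr,0)-ld(k)['range_z'])[w])*1000 for k in('top0','top1')])
E
```

```text
[[1106. 1104. 1100. 1099. 1098. 1101.]
 [1105. 1107. 1102. 1101. 1104. 1100.]
 [1105. 1106. 1100. 1102. 1102. 1101.]
 [1105. 1103. 1101. 1101. 1101. 1100.]]
[1109.07 1108.64 1103.01 1102.32 1103.22 1103.09] [2.3 2.  2.  2.  2.1 1.9]
side [3.7 3.4 2.3 1.7 2.1 2.8] 1.3180103
top [1.0769799  0.36376342] 0.7290694 sd 1.5831873
lid [np.float32(0.12898445), np.float32(0.15741587)]
```

```bash
python3 -c "
from station import ctrl
print(ctrl.finish_job())"
```

```text
the job is handed in; nothing more can be done
None
```

The job is handed in and no verdict came back: nut finger-tight, then about a quarter turn more with the spanner (tube sunk roughly 1.0 mm, two cameras gave 0.6 and 1.3 mm), spanner flat on the bench well clear of the box after it rolled in the grip and had to be tipped upright, and no bystander seen to have moved.

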